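# Move plug-in modules from the transit cage to the test rack and lock them in

### The job

Lift the retaining bar out of the two brackets of the black transit cage and lay it flat, handle up, on the blue mat before touching the modules. Then move every module that is there, always kept upright, into the test rack slot marked with its own colour, fully home on the slot floor. Finally lay the bar, handle up, into the two brackets of the test rack over the modules, and leave the other things on the bench alone.

Things in the scene. Friction and masses are not known exactly. Their poses are not given: they have to be found in the camera images.
- bar_grip (a point): Retaining bar: flat steel bar 30 x 222 x 12 mm (x, y, z) with an orange upright handle block 18 x 50 x 36 mm on the middle of its top. The point is the centre of the handle block, 30 mm above the underside of the bar; y runs along the bar, z up. Pinch the handle across its 18 mm. 0.4 kg. At the start it lies in the two brackets of the black cage.
- cage: Black transit cage, fixed, base 110 x 244 mm. Origin: centre of its underside, on the bench; y runs along its row of five slots (at y = -72, -36, 0, 36, 72 mm), z up. Slot floors 10 mm above the origin. Slots are 21 mm (y) by 53 mm (x), between round-topped ribs and walls that rise 38 mm from the slot floor. An open bracket stands at each end of the row.
- cage_seat (a point): Centre of the underside of the bar as it lies in the two open-topped brackets of the cage (y about -109 and 109 mm), 118 mm above the bench and 3 mm above the modules. y runs from bracket to bracket, z up. Bracket cheeks are 36 mm apart (x), end stops 230 mm apart (y); both rise 16 mm above the bracket floor.
- rack: Dark grey and aluminium test rack, fixed, same shape and brackets as the cage on a taller base: slot floors 30 mm above the origin (centre of its underside, on the bench). y runs along the row of slots, z up. Coloured chips lie on the ledges beside each slot, on both sides. Rack and cage stand left and right of the mat, either way round.
- rack_seat (a point): Centre of the underside of the bar when it is seated in the two brackets of the test rack, 138 mm above the bench; y runs from bracket to bracket, z up. Cheeks 36 mm apart (x), end stops 230 mm apart (y), both 16 mm above the bracket floor.
- mat_top (a point): Blue rest mat, fixed flat on the bench between cage and rack, 260 x 120 x 4 mm (x, y, z). The point is the centre of its top face.
- red_mid (a point): Plug-in module with a red top: a flat aluminium cassette 46 x 16 x 105 mm (x, y, z), the top 34 mm red; 0.16 kg. The point is its centre, half-way up; z up, x across its 46 mm width. Either way round is the same. At the start it stands in some slot of the cage; it may be absent.
- yellow_mid (a point): Plug-in module with a yellow top: a flat aluminium cassette 46 x 16 x 105 mm (x, y, z), the top 34 mm yellow; 0.16 kg. The point is its centre, half-way up; z up, x across its 46 mm width. Either way round is the same. At the start it stands in some slot of the cage; it may be absent.
- green_mid (a point): Plug-in module with a green top: a flat aluminium cassette 46 x 16 x 105 mm (x, y, z), the top 34 mm green; 0.16 kg. The point is its centre, half-way up; z up, x across its 46 mm width. Either way round is the same. At the start it stands in some slot of the cage; it may be absent.
- blue_mid (a point): Plug-in module with a blue top: a flat aluminium cassette 46 x 16 x 105 mm (x, y, z), the top 34 mm blue; 0.16 kg. The point is its centre, half-way up; z up, x across its 46 mm width. Either way round is the same. At the start it stands in some slot of the cage; it may be absent.
- white_mid (a point): Plug-in module with a white top: a flat aluminium cassette 46 x 16 x 105 mm (x, y, z), the top 34 mm white; 0.16 kg. The point is its centre, half-way up; z up, x across its 46 mm width. Either way round is the same. At the start it stands in some slot of the cage; it may be absent.
- slot_red (a point): Centre of the floor of the test rack slot marked with red chips, -72 mm along y from the middle of the rack. The slot is 21 mm (y) by 53 mm (x), between round-topped ribs and walls 38 mm high; a seated module stands on this floor.
- slot_yellow (a point): Centre of the floor of the test rack slot marked with yellow chips, -36 mm along y from the middle of the rack. The slot is 21 mm (y) by 53 mm (x), between round-topped ribs and walls 38 mm high; a seated module stands on this floor.
- slot_green (a point): Centre of the floor of the test rack slot marked with green chips, 0 mm along y from the middle of the rack. The slot is 21 mm (y) by 53 mm (x), between round-topped ribs and walls 38 mm high; a seated module stands on this floor.
- slot_blue (a point): Centre of the floor of the test rack slot marked with blue chips, 36 mm along y from the middle of the rack. The slot is 21 mm (y) by 53 mm (x), between round-topped ribs and walls 38 mm high; a seated module stands on this floor.
- slot_white (a point): Centre of the floor of the test rack slot marked with white chips, 72 mm along y from the middle of the rack. The slot is 21 mm (y) by 53 mm (x), between round-topped ribs and walls 38 mm high; a seated module stands on this floor.
- driver: Screwdriver, loose on the bench; a bystander to leave alone.
- spanner: Spanner, loose on the bench; a bystander to leave alone.
- screws: Small jar of screws, 44 mm wide, 50 mm high, loose on the bench; a bystander to leave alone.
- partsbox: Grey open parts box 90 x 120 x 35 mm, loose on the bench; a bystander to leave alone.
- post: Steel mounting post on a round foot 40 mm wide, 70 mm high, loose on the bench; a bystander to leave alone.
- meter: Hand-held meter 75 x 140 x 34 mm, loose on the bench; a bystander to leave alone.
Things that resemble listed ones, but are neither listed nor needed, are in the scene too. Leave any purple look-alike of the part that bears red_mid alone.

How it is judged:
By the outcome, as a careful person would: the job done as asked, in the order asked, and still so for the second after the job is handed in, with the robot touching nothing.
Of mod_red, mod_yellow, mod_green, mod_blue, mod_white only 3 to 5 are there at a start; the rules pass over those that are not, and their reading is None.
At some moment in a run one of bar may be knocked a few centimetres aside while the robot is not near it.
It also fails if it takes over 210 s, if anything falls off the work surface, if the arm or the gripper's body presses on something with over 40 N, if the wrist force passes 120 N, or if a joint passes its speed limit or range.

### The arm

A 6-joint arm with a two-finger parallel gripper is mounted at the origin on the work surface. World frame = base frame: x ahead of the robot, y to its left, z up, the work surface at z = 0. Lengths are in m, angles in rad, forces in N, time in s.
With the tool pointing down it reaches from about 0.375 to 0.9 m from the base axis. Payload 3.1 kg.
Tool frame: the origin (TCP) lies on the centre line of the jaws, within the pads' length; the fingertips stand 19 mm ahead of it and the grasp point (between the pads) is the TCP; z points along the fingers, y is the direction in which the jaws open and shut (so a half turn about z gives the same grasp; the last joint's range is limited). The gripper opens to 85 mm and grips with 20 to 120 N. Pads are 22 mm wide; open, the fingers measure 114 mm over their backs; the gripper's body (76 mm by 85 mm) begins 54 mm behind the grasp point. The pads swing forward as they close: fully open they stand 13 mm farther back than shut.
Start: joints at [0.927, 0.527, 1.433, -0, 1.181, -0.178], TCP at [0.28, 0.559, 0.25] pointing down, gripper open.
Joint ranges: [-3.08, 3.08], [-0.75, 2.2], [0.22, 2.44], [-1.43, 4.57], [0, 2.65], [-2.85, 2.85]. Speed limits (rad/s): [2.79, 2.79, 3.14, 3.14, 3.14, 3.14].

### API

Orientations are given as a unit quaternion [x, y, z, w].
In Python, from station import manip, imaging, workorder gives the robot as it stands.
- The arm moves only by the shell command python3 -m creep 'ROWS' [FORCE]. ROWS is a JSON object of lists of equal length, an entry for each row: "claw": the finger opening in cm, from 0 to 8.54; "dp": the shift along the tool's x, y, z in cm, a list of three; "roll": the turn about the tool's z in rad. In form: {"claw": [claw, ...], "dp": [[dx, dy, dz], ...], "roll": [roll, ...]}. A call has 1 to 12 rows; each row is the pose to reach, as a shift and turn from the pose commanded when the call began, along the tool's axes at that moment; what a row does not reach only later rows make up. A row lasts 1/10 s, in which the tool goes at most 50 mm and 8.59 degrees, less where a joint would pass 70% of its speed; a pose out of reach is approached as far as the arm can. A call with a gripper value outside its range is refused whole. The fingers move at their own pace and stop on an object; FORCE is the grip in N (left out, the last holds). Time passes only in rows, so rows that repeat a pose let the fingers close. It gives the time, the measured TCP pose, the force and the opening at its end, in the units of the state.
- manip.sense(): the state, without advancing time (a new reading comes with each control period).
- imaging.snapshot(name): name is "scene" or "top"; returns a dict with "image" (480x640x3 uint8, red, green, blue), "z_map" (480x640 float32, m along the optical axis (not along the pixel's ray), 0 where there is no reading), "vfov" (degrees; the focal length in pixels is half the picture's height over the tangent of half this angle, whatever the lens; pixels are square), "cx", "cy" (the principal point, pixels), "R" (3x3) and "t" (3): a world point X has camera coordinates R X + t. Camera axes: x right, y down, z forward; pixel columns grow to the right and rows downward; lengths in m; the calibration is good to about 2 mm. A picture is of the moment at which its call begins.
- workorder.sign_off(): hands the job in, once; it reports no verdict.
The state is a dict: "t": time; "q": joint angles; "qd": joint speeds; "tau": joint torques, N m; "tcp_pos": TCP position; "tool_rot": TCP orientation; "force": force on the tool from outside, world axes, zero at the start; "ft_torque": the same for the moment, N m; "finger_gap": opening from 0.0 (shut) to 1.0 (fully open).
Only numpy, scipy, OpenCV 4.12 (cv2) and the standard library are available. Lean on these libraries where they do the work, as an engineer would, in place of code of your own. Each camera call takes 0.05 s, during which the arm holds its last target.

## Working session

There is one attempt and no reset: what is moved stays moved. The work goes in short steps, Python scripts to look and compute and a shell command to move; the robot and the scene stay as the last step left them, time stands still between calls to the robot, and variables do not carry over. Pictures are saved under pics/ and viewed, and the job is handed in when it is done.

```bash
mkdir -p pics; ls; cat > h.py <<'E'
from station import manip, imaging, workorder
import numpy as np, cv2
def snap(n):
    return imaging.snapshot(n)
def save(s,f,crop=None,scale=1):
    im=s["image"][:,:,::-1]
    if crop: 
        a,b,c,d=crop; im=im[b:d,a:c]
    if scale!=1: im=cv2.resize(im,None,fx=scale,fy=scale,interpolation=cv2.INTER_CUBIC)
    cv2.imwrite(f,im)
def px2w(s,u,v,z=None,zw=None):
    f=240/np.tan(np.radians(s["vfov"])/2)
    R=np.array(s["R"]);t=np.array(s["t"])
    d=np.array([(u-s["cx"])/f,(v-s["cy"])/f,1])
    if zw is not None:
        o=-R.T@t; r=R.T@d
        return o+r*(zw-o[2])/r[2]
    if z is None: z=s["z_map"][int(round(v)),int(round(u))]
    return R.T@(d*z-t)
def cloud(s):
    f=240/np.tan(np.radians(s["vfov"])/2)
    R=np.array(s["R"]);t=np.array(s["t"])
    v,u=np.mgrid[:480,:640]; z=s["z_map"]
    d=np.stack([(u-s["cx"])/f*z,(v-s["cy"])/f*z,z],-1)
    return (d-t)@R
E
python3 - <<'E'
from h import *
for n in("scene","top"):
    s=snap(n); save(s,f"pics/{n}0.png"); print(n,s["vfov"],s["cx"],s["cy"],-np.array(s["R"]).T@s["t"])
    np.savez(f"{n}0.npz",**s)
print(manip.sense())
E
```

```text
pics
scene 47.89985141758921 322.3472392990889 233.51210216735237 [1.34631053 0.33627561 0.71978769]
top 51.91753042022293 318.6645718456148 234.93856707219425 [ 0.45677048 -0.01732322  1.29576679]
{'t': 0.1, 'q': array([ 9.27488862e-01,  5.28393033e-01,  1.43375683e+00,  1.28833662e-05,
        1.18141384e+00, -1.78514681e-01]), 'qd': array([-0.00122448, -0.00105108, -0.00264738,  0.00164065, -0.00121859,
       -0.00046696]), 'tau': array([-3.00928502e-05, -4.43309784e+01, -1.78584784e+01, -1.68075630e-04,
        3.86141488e-03, -3.66626443e-05]), 'tcp_pos': array([0.27976123, 0.55821879, 0.24942477]), 'tool_rot': array([ 2.30312426e-01,  9.73116239e-01, -9.01108755e-04, -3.99124411e-04]), 'force': array([ 0.46713784, -0.2070576 ,  0.74526822]), 'ft_torque': array([-0.01624417,  0.01399581, -0.05761818]), 'finger_gap': 1.0009461782354518}
```

View pics/scene0.png

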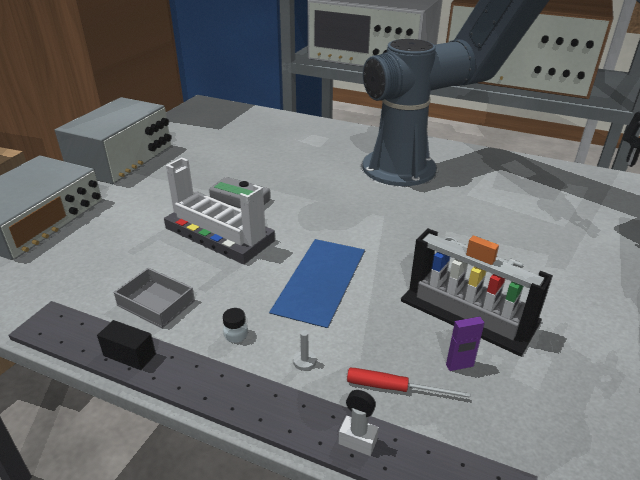

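View pics/top0.png

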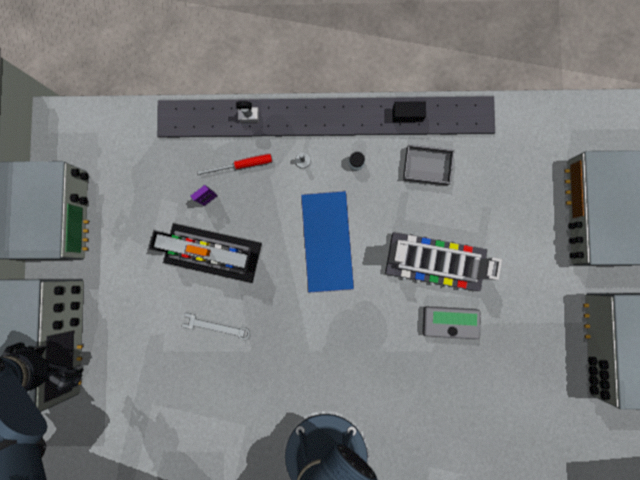

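The scene view shows the cage on the right (world +y), with all five modules in the order blue, white, yellow, red, green. The bar lies on top with its handle at about (482,250). The rack is on the left at about (220,225), the mat is in the middle, and a purple look-alike stands at about (464,345). Next I'll enlarge the crops.

```bash
python3 - <<'E'
from h import *
s=dict(np.load("top0.npz"))
save(s,"pics/cage0.png",(140,210,280,300),5)
save(s,"pics/rack0.png",(370,215,510,305),5)
s=dict(np.load("scene0.npz"))
save(s,"pics/cage1.png",(390,220,560,370),4.5)
E
```

```text
(no output)
```

View pics/cage0.png

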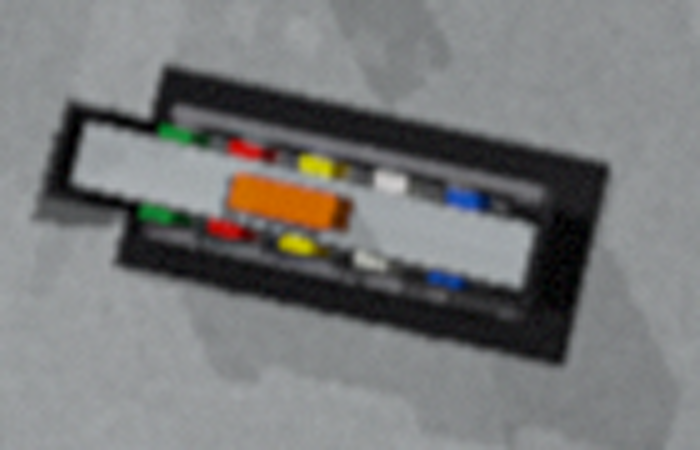

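View pics/rack0.png

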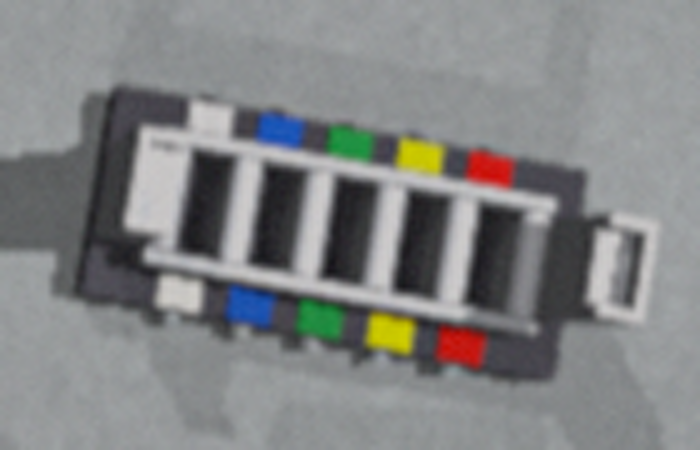

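View pics/cage1.png

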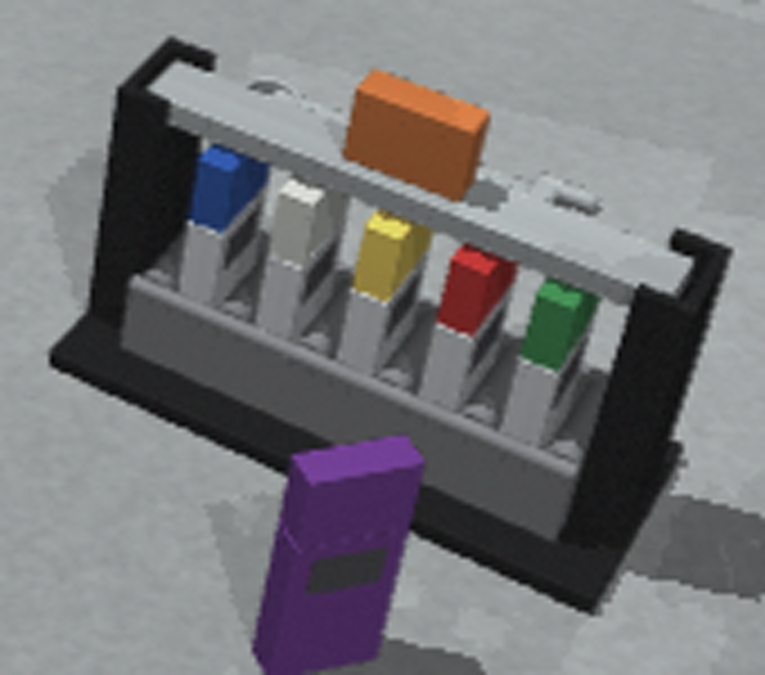

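```bash
cat >> h.py <<'E'
def rect(P):
    r=cv2.minAreaRect((P[:,:2]*1000).astype(np.float32))
    return np.round(r[0],1),np.round(r[1],1),round(r[2],2)
def chips(s,P,reg,zr):
    hsv=cv2.cvtColor(np.ascontiguousarray(s["image"]),cv2.COLOR_RGB2HSV).astype(int); H,S,V=[hsv[...,i] for i in range(3)]
    m0=(P[...,0]>reg[0])&(P[...,0]<reg[1])&(P[...,1]>reg[2])&(P[...,1]<reg[3])&(P[...,2]>zr[0])&(P[...,2]<zr[1])
    cm=dict(red=((H<6)|(H>174))&(S>150),yellow=(H>22)&(H<34)&(S>150),green=(H>45)&(H<80)&(S>120),blue=(H>100)&(H<125)&(S>120),white=(S<30)&(V>190))
    return {k:m0&m for k,m in cm.items()}
E
python3 - <<'E'
from h import *
for n in ("top","scene"):
    s=dict(np.load(n+"0.npz")); P=cloud(s)
    print(n,"table z",[px2w(s,u,v).round(4) for u,v in ([(300,390),(120,300)] if n=="top" else [(380,220),(200,350)])])
    hsv=cv2.cvtColor(s["image"],cv2.COLOR_RGB2HSV)
    H,S,V=[hsv[...,i].astype(int) for i in range(3)]
    org=(H>6)&(H<16)&(S>180)&(P[...,2]>.1)&(P[...,2]<.2)&(abs(P[...,1])<.5)
    Q=P[org]; top=Q[Q[:,2]>.158]; print("handle",len(Q),top[:,2].mean(),rect(top),Q[:,2].max())
    reg=(P[...,0]>.3)&(P[...,0]<.6)&(P[...,1]>.1)&(P[...,1]<.45)
    b=P[reg&(P[...,2]>.124)&(P[...,2]<.136)&(S<60)&(V>130)]; print("bar",len(b),b[:,2].mean(),rect(b))
    mat=P[(H>100)&(H<115)&(S>150)&(P[...,2]<.015)&(P[...,2]>-.01)&(abs(P[...,0]-.5)<.2)&(abs(P[...,1])<.12)]; print("mat",len(mat),mat[:,2].mean(),rect(mat))
    r=P[(P[...,0]>.3)&(P[...,0]<.6)&(P[...,1]<-.1)&(P[...,1]>-.5)]
    print("rack z hist",np.histogram(r[:,2],bins=np.arange(-.005,.17,.01)))
E
```

```text
top table z [array([0.1614, 0.0656, 0.0026]), array([0.3917, 0.5407, 0.0013])]
handle 130 0.16572794234516683 (array([514.4, 295. ]), array([47.5, 15.2]), 75.98) 0.1713881673045666
bar 857 0.1297561842870478 (array([515.9, 296.4]), array([221.2,  29.5]), 76.85)
mat 4260 0.0036571866688409347 (array([545.2,  -4.4]), array([256.1, 116.6]), 4.23)
rack z hist (array([10997,   292,   178,  3119,   745,   140,   451,   879,    33,
          36,    39,    39,    42,    60,   232,   168,    47]), array([-0.005,  0.005,  0.015,  0.025,  0.035,  0.045,  0.055,  0.065,
        0.075,  0.085,  0.095,  0.105,  0.115,  0.125,  0.135,  0.145,
        0.155,  0.165]))
scene table z [array([0.2829, 0.0385, 0.0005]), array([ 8.137e-01, -1.219e-01, -5.000e-04])]<stdin>:8: RuntimeWarning: Mean of empty slice.
  ret = ret.dtype.type(ret / rcount)
Traceback (most recent call last):
ValueError: zero-size array to reduction operation maximum which has no identity
```

```bash
python3 - <<'E'
from h import *
for n in ("top","scene"):
    s=dict(np.load(n+"0.npz")); P=cloud(s)
    hsv=cv2.cvtColor(s["image"],cv2.COLOR_RGB2HSV)
    H,S,V=[hsv[...,i].astype(int) for i in range(3)]
    if n=="scene":
        print(hsv[250,482],P[250,482])
        Q=P[(H>4)&(H<18)&(S>140)&(P[...,2]>.1)&(P[...,2]<.2)&(abs(P[...,1])<.5)&(P[...,0]<.6)];top=Q[Q[:,2]>.162]; print("handle",len(Q),rect(top),top[:,2].mean())
        b=P[(P[...,0]>.3)&(P[...,0]<.7)&(P[...,1]>.1)&(P[...,1]<.45)&(P[...,2]>.127)&(P[...,2]<.134)&(S<60)&(V>110)]; print("bar",len(b),b[:,2].mean(),rect(b))
        mat=P[(H>100)&(H<118)&(S>130)&(P[...,2]<.015)&(P[...,2]>-.01)&(abs(P[...,0]-.5)<.2)&(abs(P[...,1])<.12)]; print("mat",len(mat),mat[:,2].mean(),rect(mat))
    print("rack")
    C=chips(s,P,(.35,.65,-.5,-.1),(.02,.045))
    xs=[]
    for i,(k,m) in enumerate(C.items()):
        nl,l,st,ce=cv2.connectedComponentsWithStats(m.astype(np.uint8))
        for j in range(1,nl):
            if st[j,4]>15: print(k,st[j,4],P[l==j].mean(0).round(4),rect(P[l==j]))
    print("cage mods")
    C=chips(s,P,(.35,.65,.15,.45),(.07,.122))
    for k,m in C.items():
        Q=P[m];Q=Q[Q[:,2]>.110] if len(Q) else Q
        nl,l,st,ce=cv2.connectedComponentsWithStats(m.astype(np.uint8))
        for j in range(1,nl):
            if st[j,4]>6: print(k,st[j,4],P[l==j].mean(0).round(4), P[l==j][:,2].max().round(4))
    for nm,y0,y1 in(("cage",.1,.45),("rack",-.5,-.1)):
        r=P[(P[...,0]>.35)&(P[...,0]<.65)&(P[...,1]>y0)&(P[...,1]<y1)&(V<100)]
        a,b_=((.005,.014) if nm=="cage" else (.025,.034))
        q=r[(r[:,2]>a)&(r[:,2]<b_)]; print(nm,"base",len(q),q[:,2].mean(),rect(q))
E
```

```text
rack
red 48 [ 0.5227 -0.3629  0.0316] (array([ 522.3, -363.4]), array([22.4, 14.9]), 66.4)
red 65 [ 0.4328 -0.3468  0.0309] (array([ 432.5, -346.6]), array([24.9, 17.7]), 79.83)
yellow 47 [ 0.5292 -0.328   0.0314] (array([ 528.9, -327.7]), array([21.6, 13.7]), 75.02)
yellow 63 [ 0.4395 -0.311   0.0314] (array([ 439.7, -310.9]), array([22.4, 17.8]), 80.12)
green 47 [ 0.536  -0.2928  0.0314] (array([ 535.8, -293.1]), array([23.4, 13.7]), 74.89)
green 61 [ 0.446  -0.2756  0.0311] (array([ 445.7, -275.9]), array([21.9, 17.5]), 74.06)
green 141 [ 0.3551 -0.3191  0.0345] (array([ 354.3, -325.3]), array([103.5,  10.3]), 87.0)
blue 53 [ 0.5426 -0.2575  0.0314] (array([ 543. , -257.5]), array([13.1, 24.3]), 0.43)
blue 65 [ 0.4532 -0.2409  0.0316] (array([ 453.2, -241.4]), array([23.9, 17. ]), 75.69)
white 30 [ 0.5485 -0.2226  0.0322] (array([ 548.2, -223. ]), array([16.1, 10.8]), 80.32)
white 34 [ 0.4591 -0.2059  0.0316] (array([ 459.3, -205.4]), array([17.4, 11.1]), 76.57)
cage mods
red 22 [0.5422 0.3271 0.1107] 0.1203
red 20 [0.5042 0.3365 0.1108] 0.119
yellow 25 [0.5345 0.2926 0.1115] 0.11
[... 715 characters left out ...]
k
red 44 [ 0.5238 -0.3628  0.0314] (array([ 523.2, -362.8]), array([25. , 16.8]), 80.85)
green 43 [ 0.5369 -0.2921  0.0317] (array([ 536.3, -291.4]), array([23. , 16.9]), 75.36)
blue 58 [ 0.5435 -0.2577  0.0315] (array([ 542.8, -258.8]), array([26. , 20.6]), 80.15)
white 42 [ 0.5496 -0.222   0.0316] (array([ 549.5, -222.1]), array([22.5, 16.5]), 87.6)
cage mods
red 204 [0.5439 0.3315 0.101 ] 0.1158
green 187 [0.5532 0.3642 0.1016] 0.1173
blue 218 [0.5174 0.2255 0.0999] 0.1164
white 24 [0.5277 0.2576 0.1142] 0.1167
cage base 1329 0.009437447665059202 (array([520.4, 297.4]), array([244.7, 112.5]), 77.46)
rack base 630 0.028774573855986554 (array([ 464.5, -276.6]), array([247.7, 172.9]), 78.93)
```

```bash
cat >> h.py <<'E'
from scipy.spatial.transform import Rotation as Ro
def heading(st=None):
    st=st or manip.sense(); y=Ro.from_quat(st["tool_rot"]).apply([0,1,0]); return np.degrees(np.arctan2(y[1],y[0]))
def go(x,y,z,h=None):
    st=manip.sense(); r=Ro.from_quat(st["tool_rot"]); d=r.inv().apply(np.array([x,y,z])-st["tcp_pos"])*100
    h0=heading(st); roll=0 if h is None else -((h-h0+180)%360-180)
    print("t %.1f pos %s head %.2f  -> dp cm %s roll %.3f rad (%.1f deg)"%(st["t"],st["tcp_pos"].round(4),h0,d.round(2),np.radians(roll),roll), "F",st["force"].round(1),"gap",round(st["finger_gap"]*8.54,2))
E
python3 - <<'E'
from h import *
s=dict(np.load("top0.npz")); P=cloud(s).reshape(-1,3)
th=np.radians(-10.85); c=np.array([.490,-.284])
def fr(P,c,th):
    d=P[:,:2]-c; return np.c_[d@[np.cos(th),np.sin(th)],d@[-np.sin(th),np.cos(th)],P[:,2]]
Q=fr(P,c,th)
m=(abs(Q[:,0])<.058)&(abs(Q[:,1])<.135)
for a,b in((.025,.034),(.064,.072),(.146,.158)):
    q=Q[m&(Q[:,2]>a)&(Q[:,2]<b)]; print(a,len(q),np.percentile(q,[1,99],axis=0).round(4)[:,:2].tolist(),rect(q),q[:,2].mean())
    if a>.1:
        for sg in(-1,1): w=q[q[:,1]*sg>0]; print(sg,len(w),w.min(0),w.max(0),w.mean(0))
th=np.radians(-13.15); c=np.array([.5156,.296])
Q=fr(P,c,th); m=(abs(Q[:,0])<.065)&(abs(Q[:,1])<.135)
for a,b in((.005,.014),(.044,.052),(.128,.138)):
    q=Q[m&(Q[:,2]>a)&(Q[:,2]<b)]; print(a,len(q),np.percentile(q,[1,99],axis=0).round(4)[:,:2].tolist(),rect(q))
go(.5156,.296,.25,-13.15)
E
```

```text
0.025 1974 [[-0.053, -0.1184], [0.0558, 0.1215]] (array([1.3, 0.6]), array([244. , 110.6]), 89.93) 0.02986776038139142
0.064 987 [[-0.0326, -0.0976], [0.0353, 0.0967]] (array([ 1.3, 10.7]), array([219.3,  68.8]), 89.95) 0.06721389409121786
0.146 208 [[-0.0225, -0.1195], [0.0252, 0.1204]] (array([ 1.3, -0.1]), array([ 48. , 241.7]), 0.05) 0.15288375272071478
-1 115 [-0.02250997 -0.12099302  0.14641138] [ 0.02542896 -0.09669543  0.15768268] [ 0.00149366 -0.11189424  0.15279905]
1 93 [-0.02273236  0.09767948  0.14619154] [0.02524836 0.12072054 0.1577833 ] [0.00110605 0.11296575 0.15298849]
0.005 1462 [[-0.0539, -0.1199], [0.0559, 0.122]] (array([-0.6,  0. ]), array([126.8, 268.5]), 0.43)
0.044 462 [[-0.0334, -0.1175], [0.035, 0.0978]] (array([ 1. , -8.7]), array([ 68.9, 218.7]), 0.34)
0.128 948 [[-0.0221, -0.1179], [0.0233, 0.1214]] (array([0.8, 2.5]), array([ 47.9, 242. ]), 0.31)
t 0.1 pos [0.2798 0.5582 0.2494] head 63.37  -> dp cm [-32.84 -12.87  -0.04] roll 1.336 rad (76.5 deg) F [ 0.5 -0.2  0.7] gap 8.55
```

```bash
python3 -m creep '{"claw":[5,5,5,5,5,5,5,5,5,5,5,5],"dp":[[-32.8,-12.9,0],[-32.8,-12.9,0],[-32.8,-12.9,0],[-32.8,-12.9,0],[-32.8,-12.9,0],[-32.8,-12.9,0],[-32.8,-12.9,0],[-32.8,-12.9,0],[-32.8,-12.9,0],[-32.8,-12.9,0],[-32.8,-12.9,0],[-32.8,-12.9,0]],"roll":[1.336,1.336,1.336,1.336,1.336,1.336,1.336,1.336,1.336,1.336,1.336,1.336]}' 40
python3 - <<'E'
from h import *
go(.5165,.2963,.154,-13.15)
s=snap("scene");save(s,"pics/s1.png")
P=cloud(s);hsv=cv2.cvtColor(np.ascontiguousarray(s["image"]),cv2.COLOR_RGB2HSV);H,S,V=[hsv[...,i].astype(int) for i in range(3)]
b=P[(P[...,0]>.3)&(P[...,0]<.7)&(P[...,1]>.1)&(P[...,1]<.45)&(P[...,2]>.127)&(P[...,2]<.134)&(S<60)&(V>110)]; print("bar",len(b),b[:,2].mean(),rect(b))
E
```

```text
t: 1.3
tcp_pos: [0.5151, 0.2967, 0.2501]
tool_rot: [0.783, 0.622, -0.0, -0.0]
force: [-0.5, -0.0, 0.6]
finger_gap: 0.582
t 1.3 pos [0.5151 0.2967 0.2501] head -13.03  -> dp cm [-0.    0.15  9.61] roll 0.002 rad (0.1 deg) F [-0.5 -0.   0.6] gap 4.97
bar 1022 0.12945431811496078 (array([518.3, 296. ]), array([220.9,  35.9]), 76.55)
```

View pics/s1.png

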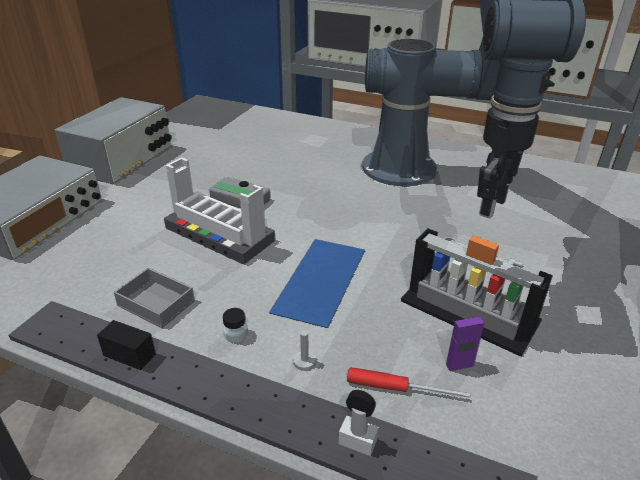

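The gripper (490,195) is above the handle (482,250) and the bar hasn't moved. I'll go down and pinch.

```bash
python3 -m creep '{"claw":[5,5,5,5,5,1,1,1,1,1,1,1],"dp":[[0,0.1,4],[0,0.1,7.5],[0,0.1,9.5],[0,0.1,9.5],[0,0.1,9.5],[0,0.1,9.5],[0,0.1,9.5],[0,0.1,9.5],[0,0.1,9.5],[0,0.1,9.5],[0,0.1,9.5],[0,0.1,9.5]],"roll":[0,0,0,0,0,0,0,0,0,0,0,0]}' 60
python3 - <<'E'
from h import *
go(.5165,.2963,.26)
E
```

```text
t: 2.55
tcp_pos: [0.5171, 0.2966, 0.1571]
tool_rot: [0.784, 0.621, 0.001, 0.0]
force: [-1.5, 0.7, 6.6]
finger_gap: 0.199
t 2.5 pos [0.5171 0.2966 0.1571] head -13.17  -> dp cm [ -0.03  -0.03 -10.3 ] roll 0.000 rad (0.0 deg) F [-1.5  0.7  6.6] gap 1.7
```

```bash
python3 -m creep '{"claw":[1,1,1,1,1,1,1,1],"dp":[[0,0,-1],[0,0,-3],[0,0,-6],[0,0,-10],[0,0,-12],[0,0,-12],[0,0,-12],[0,0,-12]],"roll":[0,0,0,0,0,0,0,0]}' 60
python3 - <<'E'
from h import *
go(.547,-.004,.27,-85.9)
s=snap("scene");save(s,"pics/s2.png")
E
```

```text
t: 3.35
tcp_pos: [0.5149, 0.2955, 0.273]
tool_rot: [0.784, 0.621, -0.002, -0.001]
force: [-0.5, 0.4, -4.6]
finger_gap: 0.196
t 3.4 pos [0.5149 0.2955 0.273 ] head -13.18  -> dp cm [-28.43   9.96   0.33] roll 1.269 rad (72.7 deg) F [-0.5  0.4 -4.6] gap 1.67
```

View pics/s2.png

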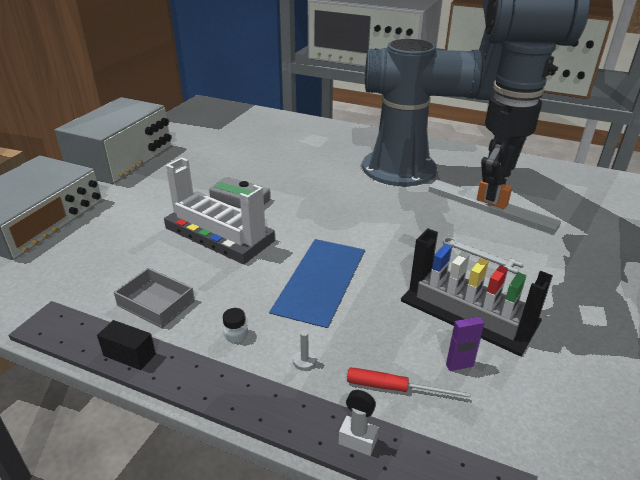

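The bar is held level at about (495,205), clear of the cage. Next I'll carry it to the mat.

```bash
python3 -m creep '{"claw":[1,1,1,1,1,1,1,1,1,1,1,1],"dp":[[-3,1,0],[-6,2.1,0],[-9,3.2,0],[-12,4.2,0],[-15,5.3,0],[-18,6.3,0],[-21,7.3,0],[-24,8.4,0],[-27,9.5,0],[-28.4,10,0],[-28.4,10,0],[-28.4,10,0]],"roll":[0.12,0.24,0.36,0.48,0.6,0.72,0.84,0.96,1.08,1.2,1.27,1.27]}' 60
python3 - <<'E'
from h import *
go(.547,-.004,.055,-85.9)
E
```

```text
t: 4.6
tcp_pos: [0.5483, -0.0038, 0.2737]
tool_rot: [0.999, 0.035, -0.002, -0.0]
force: [-0.5, 0.1, -4.8]
finger_gap: 0.202
t 4.6 pos [ 0.5483 -0.0038  0.2737] head -86.02  -> dp cm [-0.06  0.03 21.87] roll -0.002 rad (-0.1 deg) F [-0.5  0.1 -4.8] gap 1.72
```

```bash
python3 -m creep '{"claw":[1,1,1,1,1,1,1,1,1,1],"dp":[[0,0,4],[0,0,8],[0,0,12],[0,0,16],[0,0,19],[0,0,21],[0,0,22.3],[0,0,22.3],[0,0,22.3],[0,0,22.3]],"roll":[0,0,0,0,0,0,0,0,0,0]}' 60
python3 - <<'E'
from h import *
go(.547,-.004,.043)
s=snap("scene");save(s,"pics/s3.png",(240,150,560,390),2.4)
E
```

```text
t: 5.6
tcp_pos: [0.5501, -0.0033, 0.0535]
tool_rot: [0.999, 0.036, 0.001, 0.0]
force: [0.2, -0.2, -4.7]
finger_gap: 0.2
t 5.6 pos [ 0.5501 -0.0033  0.0535] head -85.92  -> dp cm [-0.32  0.05  1.05] roll 0.000 rad (0.0 deg) F [ 0.2 -0.2 -4.7] gap 1.71
```

View pics/s3.png

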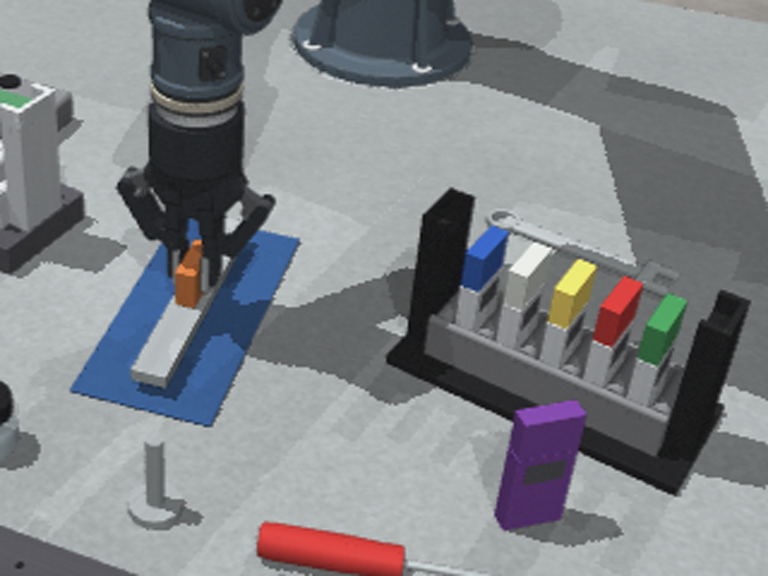

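The bar is just above the mat at about (185,310) in the crop and lines up with it. I'll lower the last 10 mm and release.

```bash
python3 -m creep '{"claw":[1,1,1,1,1],"dp":[[-0.1,0,0.4],[-0.1,0,0.7],[-0.1,0,1],[-0.1,0,1],[-0.1,0,1]],"roll":[0,0,0,0,0]}' 60
python3 - <<'E'
from h import *
go(.547,-.004,.043)
E
```

```text
t: 6.15
tcp_pos: [0.5481, -0.0033, 0.0431]
tool_rot: [0.999, 0.035, 0.0, 0.0]
force: [-2.1, 1.2, 5.0]
finger_gap: 0.198
t 6.2 pos [ 0.5481 -0.0033  0.0431] head -85.94  -> dp cm [-0.11  0.07  0.01] roll 0.000 rad (0.0 deg) F [-2.1  1.2  5. ] gap 1.7
```

```bash
python3 -m creep '{"claw":[4,4,4,4,4,4,6.5,6.5,6.5,6.5,6.5,6.5],"dp":[[0,0,0],[0,0,0],[0,0,0],[0,0,-2],[0,0,-6],[0,0,-11],[0,0,-15],[0,0,-20],[0,0,-21],[0,0,-21],[0,0,-21],[0,0,-21]],"roll":[0,0,0,0,0,0,0,-0.15,-0.3,-0.45,-0.6,-0.75]}' 60
python3 - <<'E'
from h import *
s=snap("top");save(s,"pics/t4.png",(140,170,370,300),3.4);np.savez("top1.npz",**s); P=cloud(s)
hsv=cv2.cvtColor(np.ascontiguousarray(s["image"]),cv2.COLOR_RGB2HSV);H,S,V=[hsv[...,i].astype(int) for i in range(3)]
C=chips(s,P,(.35,.65,.15,.45),(.108,.122))
cen={}
for k,m in C.items(): 
    if k=="white": m=(S<60)&(V>140)&(P[...,2]>.11)&(P[...,2]<.121)&(P[...,1]>.22)&(P[...,1]<.29)&(P[...,0]>.45)&(P[...,0]<.57)
    cen[k]=P[m].mean(0); print(k,m.sum(),cen[k].round(4),rect(P[m]))
d=cen["green"]-cen["blue"]; print(np.degrees(np.arctan2(d[1],d[0]))-90,np.linalg.norm(d[:2]),np.mean(list(cen.values()),0))
go(*cen["green"][:2],.27,-13)
E
```

```text
t: 7.35
tcp_pos: [0.548, -0.0033, 0.2526]
tool_rot: [0.916, 0.402, 0.0, 0.0]
force: [-0.4, 0.7, -0.9]
finger_gap: 0.759
red 130 [0.5235 0.3333 0.1144] (array([524.2, 333.5]), array([16.9, 44.5]), 78.13)
yellow 132 [0.5163 0.2977 0.1142] (array([516.5, 298.3]), array([17.4, 44.5]), 77.17)
green 132 [0.5312 0.3664 0.1145] (array([531.4, 367.2]), array([17.6, 44.5]), 76.53)
blue 137 [0.4999 0.2257 0.1142] (array([497.1, 207.9]), array([55.7, 45.4]), 80.36)
white 111 [0.5083 0.2628 0.1149] (array([508.5, 262.6]), array([14.8, 44.9]), 76.98)
-12.523123295013036 0.14410989608017807 [0.51584034 0.29719441 0.11444652]
t 7.4 pos [ 0.548  -0.0033  0.2524] head -42.40  -> dp cm [ 26.16 -26.17  -1.76] roll -0.513 rad (-29.4 deg) F [-0.4 -0.1 -1.1] gap 6.47
```

View pics/t4.png

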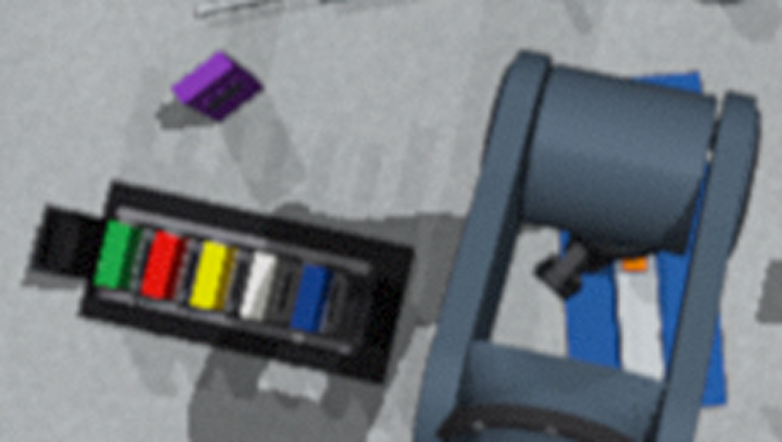

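All five tops are visible at a height of about 0.115 m, and the purple module is well away. I'll start with green.

```bash
python3 -m creep '{"claw":[6.5,6.5,6.5,6.5,6.5,6.5,6.5,6.5,6.5,6.5,6.5,6.5],"dp":[[26.2,-26.2,-1],[26.2,-26.2,-1],[26.2,-26.2,-1],[26.2,-26.2,-1],[26.2,-26.2,-1],[26.2,-26.2,-1],[26.2,-26.2,-1],[26.2,-26.2,-1],[26.2,-26.2,-1],[26.2,-26.2,-1],[26.2,-26.2,-1],[26.2,-26.2,-1]],"roll":[-0.516,-0.516,-0.516,-0.516,-0.516,-0.516,-0.516,-0.516,-0.516,-0.516,-0.516,-0.516]}' 40
python3 - <<'E'
from h import *
go(.5314,.3671,.093,-12.8)
E
```

```text
t: 8.6
tcp_pos: [0.5353, 0.3655, 0.2623]
tool_rot: [0.786, 0.619, -0.0, 0.0]
force: [0.1, -0.4, -0.0]
finger_gap: 0.761
t 8.6 pos [0.5353 0.3655 0.2623] head -13.55  -> dp cm [ 0.07 -0.41 16.93] roll -0.013 rad (-0.7 deg) F [ 0.1 -0.4 -0. ] gap 6.5
```

```bash
python3 -m creep '{"claw":[6.5,6.5,6.5,6.5,6.5,6.5,6.5],"dp":[[0,-0.4,4],[0,-0.4,9],[0,-0.4,12],[0,-0.4,12],[0,-0.4,12],[0,-0.4,12],[0,-0.4,12]],"roll":[-0.012,-0.012,-0.012,-0.012,-0.012,-0.012,-0.012]}' 40
python3 - <<'E'
from h import *
go(.5314,.3671,.093,-12.8)
E
```

```text
t: 9.3
tcp_pos: [0.5327, 0.3684, 0.1449]
tool_rot: [0.781, 0.624, 0.002, 0.001]
force: [-0.3, 0.5, -0.0]
finger_gap: 0.763
t 9.3 pos [0.5327 0.3684 0.1449] head -12.74  -> dp cm [-0.17 -0.12  5.19] roll 0.001 rad (0.1 deg) F [-0.3  0.5 -0. ] gap 6.51
```

```bash
python3 - <<'E'
from h import *
for i in range(6):
    snap("top"); st=manip.sense(); print(st["t"],st["tcp_pos"].round(4),heading(st),np.abs(st["qd"]).max().round(4))
E
```

```text
9.35 [0.5324 0.3684 0.1446] -12.73184792094299 0.0093
9.4 [0.5321 0.3684 0.1443] -12.723917607531884 0.0092
9.45 [0.5318 0.3683 0.1439] -12.714831079219355 0.0101
9.5 [0.5316 0.3682 0.1435] -12.71741800821984 0.0095
9.55 [0.5313 0.3682 0.1432] -12.71042512917278 0.0083
9.6 [0.5312 0.3681 0.1429] -12.71259690197313 0.0064
```

```bash
cat >> h.py <<'E'
def settle(n=10):
    for i in range(n): imaging.snapshot("top")
E
python3 - <<'E'
from h import *
settle(6);go(.5314,.3671,.093,-12.8)
E
```

```text
t 9.9 pos [0.531  0.368  0.1422] head -12.72  -> dp cm [-0.08  0.06  4.92] roll 0.001 rad (0.1 deg) F [-0.6  1.2  0.3] gap 6.54
```

```bash
python3 -m creep '{"claw":[6.5,6.5,6.5,6.5,6.5,3.5,3.5,3.5,3.5,3.5],"dp":[[-0.1,0,2],[-0.1,0,4],[-0.1,0,4.9],[-0.1,0,4.9],[-0.1,0,4.9],[-0.1,0,4.9],[-0.1,0,4.9],[-0.1,0,4.9],[-0.1,0,4.9],[-0.1,0,4.9]],"roll":[0,0,0,0,0,0,0,0,0,0]}' 40
python3 - <<'E'
from h import *
go(.5314,.3671,.26,-12.8)
s=snap("scene");save(s,"pics/s5.png",(380,120,600,380),2.3)
E
```

```text
t: 10.9
tcp_pos: [0.5317, 0.3673, 0.0945]
tool_rot: [0.781, 0.624, 0.001, 0.0]
force: [0.4, -1.0, 5.5]
finger_gap: 0.531
t 10.9 pos [0.5317 0.3673 0.0945] head -12.72  -> dp cm [-1.000e-02  1.000e-02 -1.655e+01] roll 0.001 rad (0.1 deg) F [ 0.4 -1.   5.5] gap 4.53
```

View pics/s5.png

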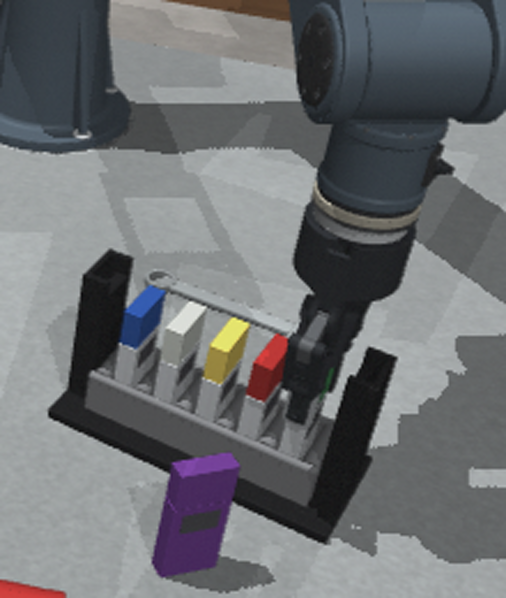

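Green is gripped (46 mm opening), so I'll lift and carry it.

```bash
python3 -m creep '{"claw":[3.5,3.5,3.5,3.5,3.5,3.5,3.5,3.5],"dp":[[0,0,-1],[0,0,-4],[0,0,-8],[0,0,-12],[0,0,-16],[0,0,-17.5],[0,0,-17.5],[0,0,-17.5]],"roll":[0,0,0,0,0,0,0,0]}' 60
python3 - <<'E'
from h import *
c=np.array([.4913,-.2841]);u=np.array([.1882,.9821])
for k,o in zip("red yellow green blue white".split(),(-.072,-.036,0,.036,.072)): print(k,(c+o*u).round(4))
go(.4913,-.2841,.265,-10.85)
E
```

```text
t: 11.75
tcp_pos: [0.5298, 0.3665, 0.2673]
tool_rot: [0.781, 0.624, -0.001, -0.0]
force: [0.9, -0.2, -2.3]
finger_gap: 0.53
red [ 0.4777 -0.3548]
yellow [ 0.4845 -0.3195]
green [ 0.4913 -0.2841]
blue [ 0.4981 -0.2487]
white [ 0.5049 -0.2134]
t 11.8 pos [0.5298 0.3665 0.2673] head -12.72  -> dp cm [-64.31  10.57   0.31] roll -0.033 rad (-1.9 deg) F [ 0.9 -0.2 -2.3] gap 4.52
```

```bash
python3 -m creep '{"claw":[3.5,3.5,3.5,3.5,3.5,3.5,3.5,3.5,3.5,3.5,3.5,3.5],"dp":[[-3,0.5,0],[-7,1.2,0],[-11.5,1.9,0],[-16,2.6,0],[-20.5,3.4,0],[-25,4.1,0],[-29.5,4.8,0],[-34,5.6,0],[-38.5,6.3,0],[-43,7.1,0],[-47.5,7.8,0],[-50,8.2,0]],"roll":[0,0,0,0,0,0,0,0,-0.01,-0.02,-0.03,-0.033]}' 60
python3 -m creep '{"claw":[3.5,3.5,3.5,3.5,3.5,3.5,3.5],"dp":[[-4,0.7,0],[-8,1.3,0],[-12,2,0],[-14,2.3,0],[-14.3,2.4,0],[-14.3,2.4,0],[-14.3,2.4,0]],"roll":[0,0,0,0,0,0,0]}' 60
python3 - <<'E'
from h import *
settle(10);go(.4913,-.2841,.265,-10.85)
s=snap("top");save(s,"pics/t6.png",(350,160,540,320),4);np.savez("top2.npz",**s)
s=snap("scene");save(s,"pics/s6.png",(100,80,340,300),3)
E
```

```text
t: 12.95
tcp_pos: [0.4992, -0.1417, 0.2661]
tool_rot: [0.771, 0.636, -0.001, -0.002]
force: [0.2, -0.6, -1.7]
finger_gap: 0.529
t: 13.65
tcp_pos: [0.4969, -0.2818, 0.2674]
tool_rot: [0.77, 0.638, 0.0, -0.002]
force: [0.1, 0.2, -3.0]
finger_gap: 0.535
t 14.2 pos [ 0.4975 -0.2836  0.2684] head -10.81  -> dp cm [-0.17 -0.6   0.34] roll 0.001 rad (0.0 deg) F [ 0.  -0.5 -1.6] gap 4.51
```

View pics/t6.png

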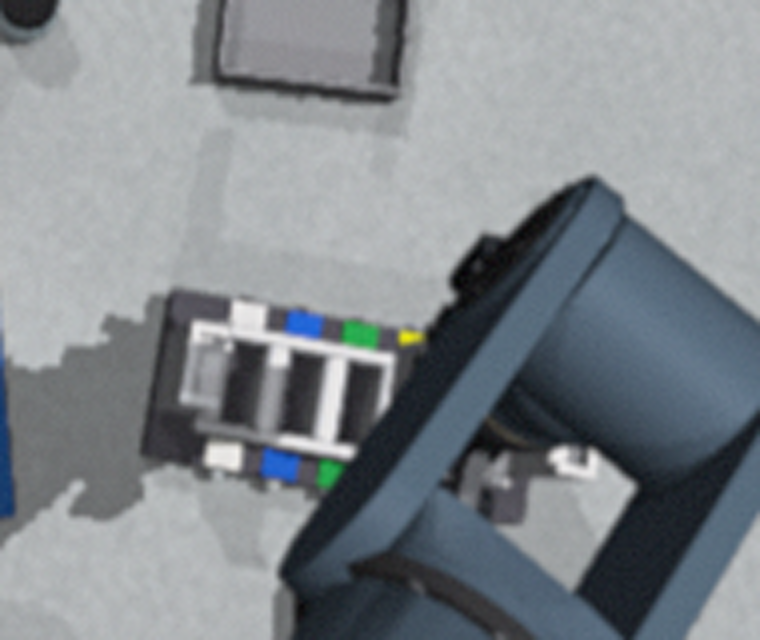

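View pics/s6.png

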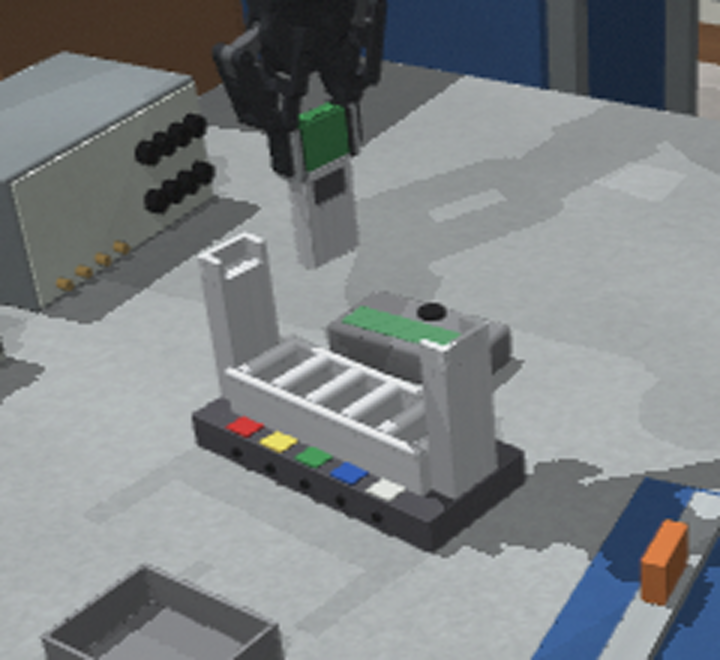

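The held green module is upright over the rack, about 6 mm off in x. I'll correct that and lower to just above the ribs for a check.

```bash
python3 -m creep '{"claw":[3.5,3.5,3.5,3.5,3.5,3.5,3.5,3.5],"dp":[[-0.2,-0.6,0],[-0.2,-0.6,2],[-0.2,-0.6,5],[-0.2,-0.6,8],[-0.2,-0.6,10],[-0.2,-0.6,10.5],[-0.2,-0.6,10.5],[-0.2,-0.6,10.5]],"roll":[0,0,0,0,0,0,0,0]}' 60
python3 - <<'E'
from h import *
settle(10);go(.4913,-.2841,.155,-10.85)
s=snap("scene");save(s,"pics/s7.png",(130,110,300,280),3.5);np.savez("sc7.npz",**s)
E
```

```text
t: 15.05
tcp_pos: [0.4918, -0.2853, 0.1644]
tool_rot: [0.771, 0.637, 0.0, 0.001]
force: [-0.2, -0.0, -1.9]
finger_gap: 0.527
t 15.6 pos [ 0.4913 -0.2846  0.1635] head -10.82  -> dp cm [ 0.05 -0.01  0.85] roll 0.000 rad (0.0 deg) F [-0.1 -0.1 -1.5] gap 4.52
```

View pics/s7.png

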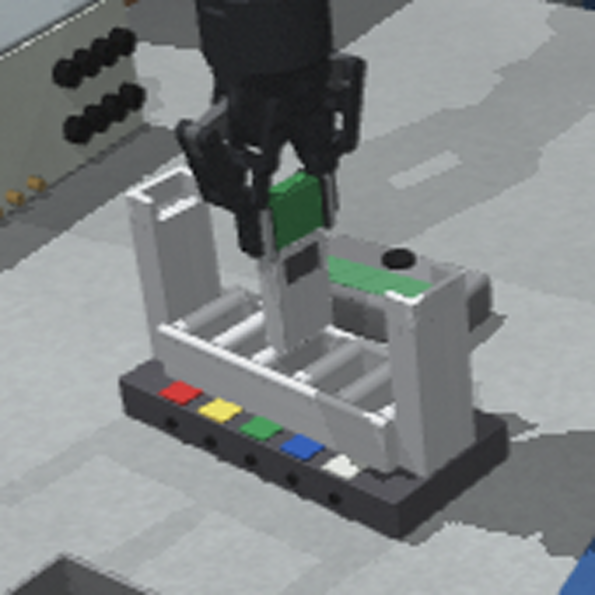

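```bash
cat >> h.py <<'E'
def rf(P,c=(.4913,-.2841),a=-10.85):
    th=np.radians(a); d=P[:,:2]-np.array(c); return np.c_[d@[np.cos(th),np.sin(th)],d@[-np.sin(th),np.cos(th)],P[:,2]]
def rackcheck(s):
    P=cloud(s)
    for a,b in((.025,.034),(.064,.072),(.146,.158)):
        Q=rf(P.reshape(-1,3)); m=(abs(Q[:,0])<.062)&(abs(Q[:,1])<.132)&(Q[:,2]>a)&(Q[:,2]<b)
        print(a,m.sum(),np.percentile(Q[m],[1,99],axis=0).round(4)[:,:2].tolist())
E
python3 - <<'E'
from h import *
s0=dict(np.load("scene0.npz")); rackcheck(s0)
s=dict(np.load("sc7.npz")); P=cloud(s)
hsv=cv2.cvtColor(np.ascontiguousarray(s["image"]),cv2.COLOR_RGB2HSV);H,S,V=[hsv[...,i].astype(int) for i in range(3)]
m=(H>50)&(H<80)&(S>110)&(P[...,2]>.13)&(P[...,2]<.22)&(P[...,1]<-.2)
Q=rf(P[m]);print(m.sum(),np.percentile(Q,[1,10,50,90,99],axis=0).round(4))
t=Q[Q[:,2]>.181];print(len(t),rect(t),t[:,2].mean())
# ribs
C=chips(s0,cloud(s0),(.35,.65,-.5,-.1),(.02,.045))
for k,mm in C.items():
    if mm.sum(): q=rf(cloud(s0)[mm]);q=q[q[:,0]>.02];print(k,len(q),np.median(q,0).round(4))
E
```

```text
0.025 998 [[-0.0495, -0.1179], [0.0578, 0.1238]]
0.064 825 [[-0.0313, -0.108], [0.0372, 0.121]]
0.146 260 [[-0.0231, -0.1201], [0.027, 0.1218]]
232 [[-0.0205 -0.0052  0.1535]
 [-0.0172  0.0014  0.1563]
 [-0.0009  0.0072  0.172 ]
 [ 0.0152  0.0095  0.1838]
 [ 0.0192  0.0111  0.1852]]
64 (array([-0.7,  1.4]), array([16.5, 38.6]), 85.14) 0.18337520121909323
red 44 [ 0.0473 -0.0714  0.0315]
green 43 [0.0461 0.0013 0.0313]
blue 58 [0.0463 0.0356 0.0313]
white 42 [0.0453 0.0727 0.0319]
```

```bash
python3 -m creep '{"claw":[3.5,3.5,3.5,3.5,3.5,3.5,3.5],"dp":[[0,0,0.5],[0,0,1],[0,0,1.5],[0,0,2],[0,0,2.5],[0,0,2.5],[0,0,2.5]],"roll":[0,0,0,0,0,0,0]}' 60
python3 - <<'E'
from h import *
settle(4);go(.4913,-.2841,.1145,-10.85)
E
```

```text
t: 16.3
tcp_pos: [0.4912, -0.2846, 0.1381]
tool_rot: [0.771, 0.637, -0.0, -0.0]
force: [0.4, 0.6, -1.8]
finger_gap: 0.523
t 16.5 pos [ 0.4914 -0.2847  0.1386] head -10.83  -> dp cm [ 0.06 -0.02  2.41] roll 0.000 rad (0.0 deg) F [ 0.4 -0.4 -2.3] gap 4.53
```

Module bottom is about 14 mm into the slot with no contact force. Continuing.

```bash
python3 -m creep '{"claw":[3.5,3.5,3.5,3.5,3.5,3.5,3.5],"dp":[[0,0,0.6],[0,0,1.2],[0,0,1.8],[0,0,2.2],[0,0,2.4],[0,0,2.4],[0,0,2.4]],"roll":[0,0,0,0,0,0,0]}' 60
python3 - <<'E'
from h import *
settle(4);go(.4913,-.2841,.1145,-10.85)
E
```

```text
t: 17.2
tcp_pos: [0.4908, -0.2843, 0.1145]
tool_rot: [0.771, 0.637, -0.0, -0.0]
force: [-1.5, 0.6, 1.5]
finger_gap: 0.53
t 17.4 pos [ 0.4908 -0.2843  0.1145] head -10.82  -> dp cm [ 0.03  0.04 -0.  ] roll 0.000 rad (0.0 deg) F [-1.4  1.4  3. ] gap 4.54
```

```bash
python3 -m creep '{"claw":[6.5,6.5,6.5,6.5,6.5,6.5,6.5,6.5],"dp":[[0,0,0],[0,0,0],[0,0,0],[0,0,-3],[0,0,-7],[0,0,-11],[0,0,-11],[0,0,-11]],"roll":[0,0,0,0,0,0,0,0]}' 40
python3 - <<'E'
from h import *
settle(4);go(.524,.3334,.20,-12.8)
s=snap("scene");save(s,"pics/s8.png",(130,110,300,280),3.5)
E
```

```text
t: 18.2
tcp_pos: [0.4917, -0.285, 0.2253]
tool_rot: [0.771, 0.637, 0.0, 0.001]
force: [-0.6, 0.7, -0.7]
finger_gap: 0.762
t 18.4 pos [ 0.4904 -0.2839  0.2227] head -10.83  -> dp cm [61.26 -8.3   2.4 ] roll 0.034 rad (2.0 deg) F [-0.2  0.4 -0.4] gap 6.48
```

View pics/s8.png

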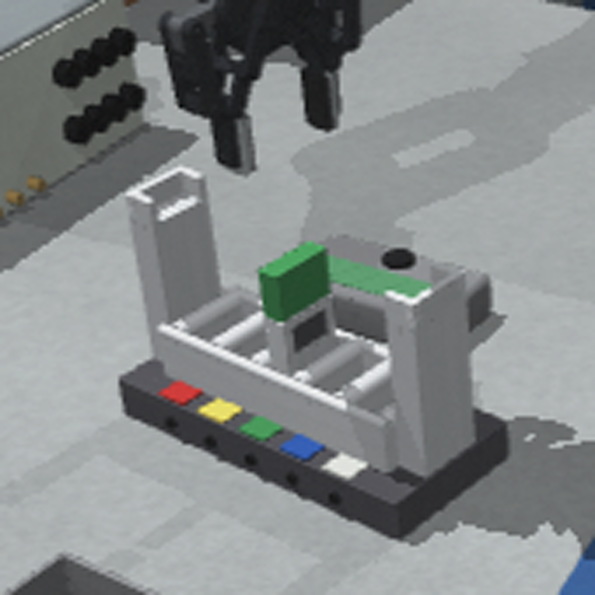

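Green is seated in the middle slot at about (295,290) in the crop. Red is next.

```bash
python3 -m creep '{"claw":[6.5,6.5,6.5,6.5,6.5,6.5,6.5,6.5,6.5,6.5,6.5,6.5],"dp":[[61.3,-8.3,0],[61.3,-8.3,0],[61.3,-8.3,0],[61.3,-8.3,0],[61.3,-8.3,0],[61.3,-8.3,0],[61.3,-8.3,0],[61.3,-8.3,0],[61.3,-8.3,0],[61.3,-8.3,0],[61.3,-8.3,0],[61.3,-8.3,0]],"roll":[0.034,0.034,0.034,0.034,0.034,0.034,0.034,0.034,0.034,0.034,0.034,0.034]}' 40
python3 - <<'E'
from h import *
go(.524,.3334,.15,-12.8)
E
```

```text
t: 19.65
tcp_pos: [0.5232, 0.3165, 0.2231]
tool_rot: [0.781, 0.624, -0.001, -0.0]
force: [1.8, -0.2, 0.8]
finger_gap: 0.761
t 19.6 pos [0.5232 0.3165 0.2231] head -12.76  -> dp cm [ 1.68 -0.28  7.31] roll 0.001 rad (0.0 deg) F [ 1.8 -0.2  0.8] gap 6.5
```

```bash
python3 -m creep '{"claw":[6.5,6.5,6.5,6.5,6.5,6.5,6.5],"dp":[[1.5,-0.2,1],[1.5,-0.2,4],[1.5,-0.2,7],[1.5,-0.2,7.5],[1.5,-0.2,7.5],[1.5,-0.2,7.5],[1.5,-0.2,7.5]],"roll":[0,0,0,0,0,0,0]}' 40
python3 - <<'E'
from h import *
settle(10);go(.524,.3334,.093,-12.8)
E
```

```text
t: 20.35
tcp_pos: [0.5264, 0.3296, 0.1509]
tool_rot: [0.782, 0.624, 0.001, 0.0]
force: [0.5, -0.3, 0.5]
finger_gap: 0.761
t 20.9 pos [0.5252 0.3296 0.1494] head -12.77  -> dp cm [ 0.34 -0.2   5.64] roll 0.000 rad (0.0 deg) F [-0.3 -0.2  0. ] gap 6.51
```

```bash
python3 -m creep '{"claw":[6.5,6.5,6.5,6.5,6.5,3.5,3.5,3.5,3.5,3.5,3.5],"dp":[[0.35,-0.15,2],[0.35,-0.15,4],[0.35,-0.15,5.5],[0.35,-0.15,5.6],[0.35,-0.15,5.6],[0.35,-0.15,5.6],[0.35,-0.15,5.6],[0.35,-0.15,5.6],[0.35,-0.15,5.6],[0.35,-0.15,5.6],[0.35,-0.15,5.6]],"roll":[0,0,0,0,0,0,0,0,0,0,0]}' 60
python3 - <<'E'
from h import *
settle(4);go(.524,.3334,.093,-12.8)
E
python3 -m creep '{"claw":[3.5,3.5,3.5,3.5,3.5,3.5,3.5,3.5],"dp":[[0,0,-1],[0,0,-4],[0,0,-8],[0,0,-12],[0,0,-16],[0,0,-17.5],[0,0,-17.5],[0,0,-17.5]],"roll":[0,0,0,0,0,0,0,0]}' 60
python3 - <<'E'
from h import *
settle(6);go(.4777,-.3548,.265,-10.85)
E
```

```text
t: 21.95
tcp_pos: [0.5252, 0.3336, 0.0944]
tool_rot: [0.781, 0.624, 0.001, 0.0]
force: [0.7, 0.6, 6.3]
finger_gap: 0.534
t 22.1 pos [0.5252 0.3336 0.0944] head -12.78  -> dp cm [-0.05 -0.12  0.14] roll 0.000 rad (0.0 deg) F [-1.   0.5  5.8] gap 4.54
t: 22.95
tcp_pos: [0.5236, 0.3329, 0.2676]
tool_rot: [0.781, 0.624, -0.001, -0.0]
force: [0.5, 0.2, -1.3]
finger_gap: 0.53
t 23.2 pos [0.524  0.3331 0.2668] head -12.78  -> dp cm [-68.11  10.7    0.27] roll -0.034 rad (-1.9 deg) F [ 0.2 -0.1 -1.3] gap 4.5
```

```bash
python3 -m creep '{"claw":[3.5,3.5,3.5,3.5,3.5,3.5,3.5,3.5,3.5,3.5,3.5,3.5],"dp":[[-3,0.5,0],[-7,1.1,0],[-11.5,1.8,0],[-16,2.5,0],[-20.5,3.2,0],[-25,3.9,0],[-29.5,4.6,0],[-34,5.3,0],[-38.5,6,0],[-43,6.8,0],[-47.5,7.5,0],[-50,7.9,0]],"roll":[0,0,0,0,0,0,0,0,-0.01,-0.02,-0.03,-0.034]}' 60
python3 - <<'E'
from h import *
settle(5);go(.4777,-.3548,.265,-10.85)
E
```

```text
t: 24.45
tcp_pos: [0.4908, -0.1754, 0.268]
tool_rot: [0.771, 0.636, -0.0, 0.001]
force: [-0.4, 0.0, -1.7]
finger_gap: 0.533
t 24.7 pos [ 0.4905 -0.1711  0.2678] head -10.85  -> dp cm [-18.28   2.2    0.26] roll 0.000 rad (0.0 deg) F [-0.  -0.4 -1.4] gap 4.52
```

```bash
python3 -m creep '{"claw":[3.5,3.5,3.5,3.5,3.5,3.5,3.5,3.5,3.5,3.5,3.5,3.5],"dp":[[-4,0.5,0],[-8,1,0],[-12,1.5,0],[-16,1.9,0],[-18.3,2.2,0],[-18.3,2.2,0],[-18.3,2.2,3],[-18.3,2.2,6],[-18.3,2.2,9],[-18.3,2.2,10.3],[-18.3,2.2,10.3],[-18.3,2.2,10.3]],"roll":[0,0,0,0,0,0,0,0,0,0,0,0]}' 60
python3 - <<'E'
from h import *
settle(10);go(.4777,-.3548,.139,-10.85)
s=snap("scene");save(s,"pics/s9.png",(130,110,300,280),3.5)
E
```

```text
t: 25.9
tcp_pos: [0.479, -0.3552, 0.1661]
tool_rot: [0.77, 0.638, 0.0, 0.001]
force: [-0.1, -0.4, -0.9]
finger_gap: 0.53
t 26.4 pos [ 0.4782 -0.3558  0.1656] head -10.84  -> dp cm [ 0.09 -0.07  2.66] roll 0.000 rad (0.0 deg) F [-0.8 -0.1 -0.5] gap 4.55
```

View pics/s9.png

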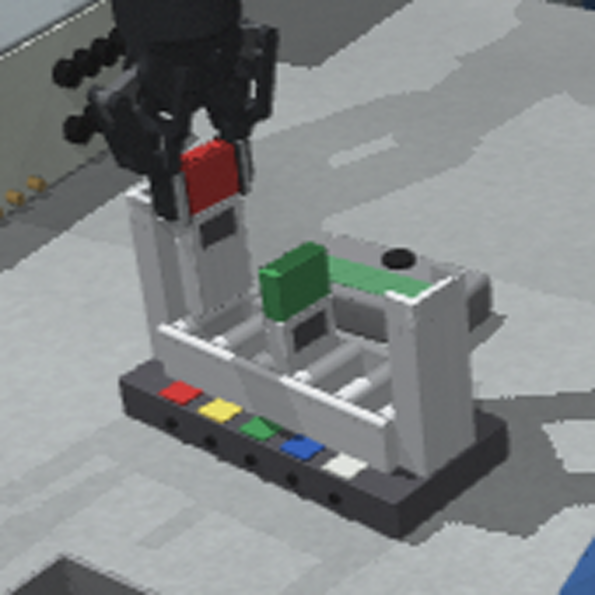

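Red is over the end slot at about (215,290). Inserting.

```bash
python3 -m creep '{"claw":[3.5,3.5,3.5,3.5,3.5,3.5,3.5],"dp":[[0.1,0,0.5],[0.1,0,1],[0.1,0,1.5],[0.1,0,2],[0.1,0,2.5],[0.1,0,2.7],[0.1,0,2.7]],"roll":[0,0,0,0,0,0,0]}' 60
python3 - <<'E'
from h import *
settle(4);go(.4777,-.3548,.1145,-10.85)
E
```

```text
t: 27.15
tcp_pos: [0.4782, -0.3545, 0.1378]
tool_rot: [0.771, 0.637, -0.0, -0.0]
force: [0.3, -0.6, -1.3]
finger_gap: 0.529
t 27.4 pos [ 0.4786 -0.3548  0.1386] head -10.83  -> dp cm [-0.01 -0.09  2.41] roll 0.000 rad (0.0 deg) F [-0.3 -0.5 -0.8] gap 4.53
```

```bash
python3 -m creep '{"claw":[3.5,3.5,3.5,3.5,3.5,3.5,3.5],"dp":[[0,0,0.6],[0,0,1.2],[0,0,1.8],[0,0,2.2],[0,0,2.4],[0,0,2.4],[0,0,2.4]],"roll":[0,0,0,0,0,0,0]}' 60
python3 - <<'E'
from h import *
settle(4);go(.4777,-.3548,.1145,-10.85)
E
```

```text
t: 28.05
tcp_pos: [0.4781, -0.3544, 0.1145]
tool_rot: [0.771, 0.637, -0.0, -0.0]
force: [-1.7, 0.6, 1.9]
finger_gap: 0.531
t 28.2 pos [ 0.4781 -0.3544  0.1145] head -10.82  -> dp cm [-0.04 -0.03 -0.  ] roll 0.000 rad (0.0 deg) F [-2.5  0.9  2.9] gap 4.53
```

```bash
python3 -m creep '{"claw":[6.5,6.5,6.5,6.5,6.5,6.5,6.5,6.5],"dp":[[0,0,0],[0,0,0],[0,0,0],[0,0,-3],[0,0,-7],[0,0,-11],[0,0,-11],[0,0,-11]],"roll":[0,0,0,0,0,0,0,0]}' 40
python3 - <<'E'
from h import *
settle(6);go(.5165,.2982,.15,-12.8)
s=snap("scene");save(s,"pics/s10.png")
E
```

```text
t: 29.05
tcp_pos: [0.4788, -0.3551, 0.2254]
tool_rot: [0.771, 0.637, 0.0, 0.001]
force: [-0.1, -0.4, -1.6]
finger_gap: 0.764
t 29.4 pos [ 0.4779 -0.3541  0.2228] head -10.83  -> dp cm [64.78 -8.45  7.41] roll 0.034 rad (2.0 deg) F [ 0.6  0.6 -0.5] gap 6.5
```

View pics/s10.png

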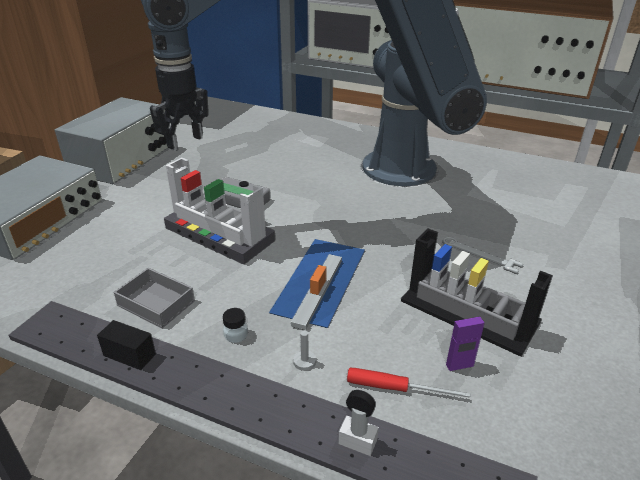

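Red and green are seated. The bar on the mat (318,290) looks shifted along x toward the camera, so I'll re-measure it before picking it up. Yellow is next.

```bash
python3 -m creep '{"claw":[6.5,6.5,6.5,6.5,6.5,6.5,6.5,6.5,6.5,6.5,6.5,6.5],"dp":[[64.8,-8.5,0],[64.8,-8.5,0],[64.8,-8.5,0],[64.8,-8.5,0],[64.8,-8.5,0],[64.8,-8.5,0],[64.8,-8.5,0],[64.8,-8.5,0],[64.8,-8.5,0],[64.8,-8.5,0],[64.8,-8.5,0],[64.8,-8.5,0]],"roll":[0.034,0.034,0.034,0.034,0.034,0.034,0.034,0.034,0.034,0.034,0.034,0.034]}' 40
python3 - <<'E'
from h import *
settle(4);go(.5165,.2982,.15,-12.8)
E
```

```text
t: 30.6
tcp_pos: [0.5132, 0.2464, 0.2239]
tool_rot: [0.781, 0.624, -0.0, -0.0]
force: [0.3, -0.0, 0.8]
finger_gap: 0.759
t 30.8 pos [0.5129 0.2453 0.2236] head -12.59  -> dp cm [ 5.25 -0.79  7.35] roll 0.004 rad (0.2 deg) F [ 0.6 -0.3  0.1] gap 6.49
```

```bash
python3 -m creep '{"claw":[6.5,6.5,6.5,6.5,6.5,6.5,6.5],"dp":[[5.2,-0.8,0],[5.2,-0.8,4],[5.2,-0.8,7],[5.2,-0.8,7.5],[5.2,-0.8,7.5],[5.2,-0.8,7.5],[5.2,-0.8,7.5]],"roll":[0.003,0.003,0.003,0.003,0.003,0.003,0.003]}' 40
python3 - <<'E'
from h import *
settle(12);go(.5165,.2982,.093,-12.8)
s=snap("scene");save(s,"pics/s11.png",(390,150,560,370),2.7)
E
```

```text
t: 31.5
tcp_pos: [0.5186, 0.2965, 0.1511]
tool_rot: [0.783, 0.622, 0.002, 0.001]
force: [0.9, -0.8, 1.4]
finger_gap: 0.761
t 32.1 pos [0.5172 0.2969 0.1493] head -12.94  -> dp cm [ 0.12 -0.09  5.63] roll -0.002 rad (-0.1 deg) F [-0.2 -0.4  0.2] gap 6.5
```

View pics/s11.png

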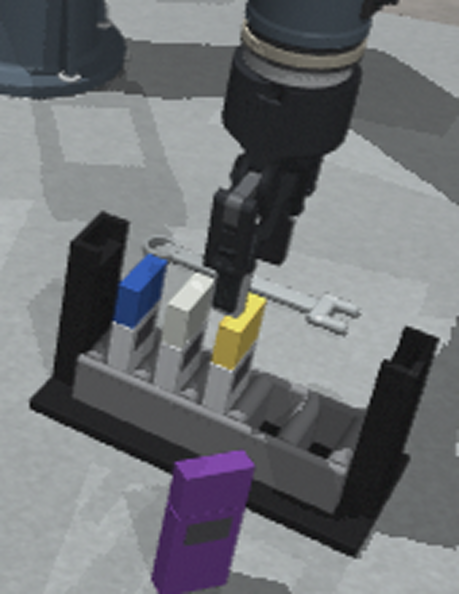

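The jaws straddle yellow (240,330). I'll grasp and lift.

```bash
python3 -m creep '{"claw":[6.5,6.5,6.5,6.5,6.5,3.5,3.5,3.5,3.5,3.5,3.5],"dp":[[0.12,-0.05,2],[0.12,-0.05,4],[0.12,-0.05,5.5],[0.12,-0.05,5.6],[0.12,-0.05,5.6],[0.12,-0.05,5.6],[0.12,-0.05,5.6],[0.12,-0.05,5.6],[0.12,-0.05,5.6],[0.12,-0.05,5.6],[0.12,-0.05,5.6]],"roll":[0,0,0,0,0,0,0,0,0,0,0]}' 60
python3 - <<'E'
from h import *
settle(4);go(.5165,.2982,.093,-12.8)
E
python3 -m creep '{"claw":[3.5,3.5,3.5,3.5,3.5,3.5,3.5,3.5],"dp":[[0,0,-1],[0,0,-4],[0,0,-8],[0,0,-12],[0,0,-16],[0,0,-17.5],[0,0,-17.5],[0,0,-17.5]],"roll":[0,0,0,0,0,0,0,0]}' 60
python3 - <<'E'
from h import *
settle(6);go(.4845,-.3195,.265,-10.85)
E
```

```text
t: 33.25
tcp_pos: [0.5177, 0.2984, 0.0944]
tool_rot: [0.782, 0.623, 0.001, 0.0]
force: [-0.6, 0.4, 5.7]
finger_gap: 0.532
t 33.5 pos [0.5177 0.2984 0.0944] head -12.95  -> dp cm [-0.05 -0.11  0.14] roll -0.003 rad (-0.1 deg) F [-0.5  0.7  6.3] gap 4.53
t: 34.25
tcp_pos: [0.5161, 0.2977, 0.2676]
tool_rot: [0.782, 0.623, -0.001, -0.0]
force: [0.4, -1.4, -2.3]
finger_gap: 0.529
t 34.5 pos [0.5165 0.2978 0.2669] head -12.95  -> dp cm [-60.88  10.73   0.25] roll -0.037 rad (-2.1 deg) F [-0.  -0.1 -1.6] gap 4.51
```

```bash
python3 -m creep '{"claw":[3.5,3.5,3.5,3.5,3.5,3.5,3.5,3.5,3.5,3.5,3.5,3.5],"dp":[[-3,0.5,0],[-7,1.2,0],[-11.5,2,0],[-16,2.8,0],[-20.5,3.6,0],[-25,4.4,0],[-29.5,5.2,0],[-34,6,0],[-38.5,6.8,0],[-43,7.6,0],[-47.5,8.4,0],[-50,8.8,0]],"roll":[0,0,0,0,0,0,0,0,-0.01,-0.02,-0.03,-0.037]}' 60
python3 - <<'E'
from h import *
settle(5);go(.4845,-.3195,.265,-10.85)
E
```

```text
t: 35.75
tcp_pos: [0.4907, -0.2128, 0.268]
tool_rot: [0.771, 0.636, -0.0, 0.001]
force: [0.9, 0.3, -1.7]
finger_gap: 0.531
t 36.0 pos [ 0.4903 -0.2082  0.2677] head -10.85  -> dp cm [-11.04   1.53   0.26] roll 0.000 rad (0.0 deg) F [-0.2 -0.  -1.9] gap 4.53
```

```bash
python3 -m creep '{"claw":[3.5,3.5,3.5,3.5,3.5,3.5,3.5,3.5,3.5,3.5],"dp":[[-4,0.5,0],[-8,1,0],[-11.0,1.5,0],[-11.0,1.5,0],[-11.0,1.5,3],[-11.0,1.5,6],[-11.0,1.5,9],[-11.0,1.5,10.3],[-11.0,1.5,10.3],[-11.0,1.5,10.3]],"roll":[0,0,0,0,0,0,0,0,0,0]}' 60
python3 - <<'E'
from h import *
settle(10);go(.4845,-.3195,.139,-10.85)
s=snap("scene");save(s,"pics/s12.png",(130,110,300,280),3.5)
E
```

```text
t: 37.0
tcp_pos: [0.4856, -0.3193, 0.1661]
tool_rot: [0.77, 0.638, 0.0, 0.001]
force: [0.5, 0.6, -1.6]
finger_gap: 0.532
t 37.5 pos [ 0.4848 -0.3199  0.1656] head -10.84  -> dp cm [ 0.04 -0.04  2.66] roll 0.000 rad (0.0 deg) F [ 0.8  0.8 -1.4] gap 4.52
```

View pics/s12.png

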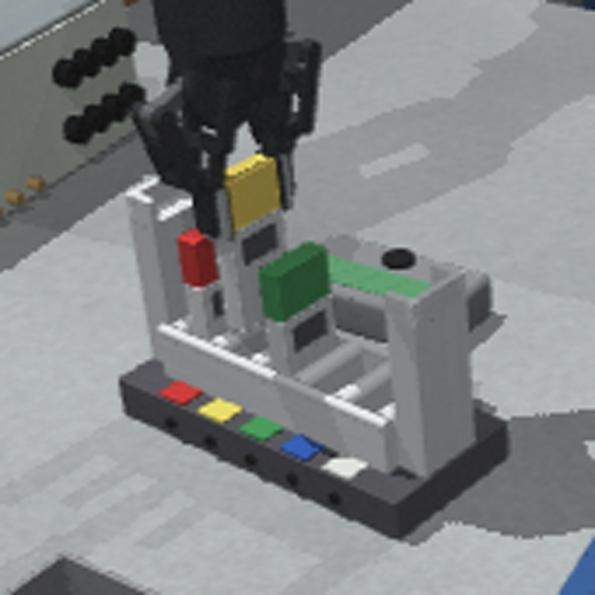

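Yellow is over its slot, between red and green. Inserting.

```bash
python3 -m creep '{"claw":[3.5,3.5,3.5,3.5,3.5,3.5,3.5],"dp":[[0,0,0.5],[0,0,1],[0,0,1.5],[0,0,2],[0,0,2.5],[0,0,2.7],[0,0,2.7]],"roll":[0,0,0,0,0,0,0]}' 60
python3 - <<'E'
from h import *
settle(4);go(.4845,-.3195,.1145,-10.85)
E
```

```text
t: 38.25
tcp_pos: [0.4846, -0.3196, 0.1378]
tool_rot: [0.771, 0.637, -0.0, -0.001]
force: [0.4, 0.0, -0.8]
finger_gap: 0.53
t 38.5 pos [ 0.4849 -0.3199  0.1386] head -10.83  -> dp cm [ 0.03 -0.05  2.41] roll 0.000 rad (0.0 deg) F [ 0.3  0.5 -1.1] gap 4.54
```

```bash
python3 -m creep '{"claw":[3.5,3.5,3.5,3.5,3.5,3.5,3.5],"dp":[[0,0,0.6],[0,0,1.2],[0,0,1.8],[0,0,2.2],[0,0,2.4],[0,0,2.4],[0,0,2.4]],"roll":[0,0,0,0,0,0,0]}' 60
python3 - <<'E'
from h import *
settle(4);go(.4845,-.3195,.1145,-10.85)
E
python3 -m creep '{"claw":[6.5,6.5,6.5,6.5,6.5,6.5,6.5,6.5],"dp":[[0,0,0],[0,0,0],[0,0,0],[0,0,-3],[0,0,-7],[0,0,-11],[0,0,-11],[0,0,-11]],"roll":[0,0,0,0,0,0,0,0]}' 40
python3 - <<'E'
from h import *
settle(6);go(.5084,.2627,.15,-12.8)
E
```

```text
t: 39.15
tcp_pos: [0.4844, -0.3195, 0.1145]
tool_rot: [0.771, 0.637, -0.0, -0.0]
force: [-2.3, 0.4, 2.9]
finger_gap: 0.529
t 39.4 pos [ 0.4845 -0.3195  0.1145] head -10.82  -> dp cm [ 0.01  0.   -0.  ] roll 0.001 rad (0.0 deg) F [-2.9  1.2  3.9] gap 4.52
t: 40.15
tcp_pos: [0.4852, -0.3202, 0.2254]
tool_rot: [0.771, 0.637, 0.0, 0.001]
force: [0.2, -0.2, -0.2]
finger_gap: 0.757
t 40.5 pos [ 0.4842 -0.3193  0.2228] head -10.83  -> dp cm [57.6  -8.55  7.4 ] roll 0.034 rad (2.0 deg) F [ 0.4  1.  -0.6] gap 6.48
```

Yellow is home. White is next.

```bash
python3 -m creep '{"claw":[6.5,6.5,6.5,6.5,6.5,6.5,6.5,6.5,6.5,6.5,6.5,6.5],"dp":[[57.6,-8.5,0],[57.6,-8.5,0],[57.6,-8.5,0],[57.6,-8.5,0],[57.6,-8.5,0],[57.6,-8.5,0],[57.6,-8.5,0],[57.6,-8.5,0],[57.6,-8.5,0],[57.6,-8.5,0],[57.6,-8.5,0],[57.6,-8.5,0]],"roll":[0.034,0.034,0.034,0.034,0.034,0.034,0.034,0.034,0.034,0.034,0.034,0.034]}' 40
python3 - <<'E'
from h import *
settle(4);go(.5084,.2627,.15,-12.8)
E
```

```text
t: 41.65
tcp_pos: [0.5089, 0.2652, 0.2235]
tool_rot: [0.781, 0.625, -0.0, -0.0]
force: [0.7, -0.1, 0.6]
finger_gap: 0.761
t 41.9 pos [0.5089 0.2623 0.2234] head -12.66  -> dp cm [ 0.04 -0.04  7.34] roll 0.003 rad (0.1 deg) F [-0.9 -0.5  0.6] gap 6.54
```

```bash
python3 -m creep '{"claw":[6.5,6.5,6.5,6.5,6.5,6.5,6.5],"dp":[[0,0,2],[0,0,5],[0,0,7],[0,0,7.5],[0,0,7.5],[0,0,7.5],[0,0,7.5]],"roll":[0.003,0.003,0.003,0.003,0.003,0.003,0.003]}' 40
python3 - <<'E'
from h import *
settle(12);go(.5084,.2627,.093,-12.8)
s=snap("scene");save(s,"pics/s13.png",(390,150,560,370),2.7)
E
```

```text
t: 42.55
tcp_pos: [0.5104, 0.2618, 0.1505]
tool_rot: [0.783, 0.623, 0.001, 0.0]
force: [0.2, -0.3, -0.1]
finger_gap: 0.761
t 43.1 pos [0.5095 0.262  0.1493] head -12.94  -> dp cm [ 0.05 -0.12  5.63] roll -0.003 rad (-0.1 deg) F [0.2 0.1 0.3] gap 6.48
```

View pics/s13.png

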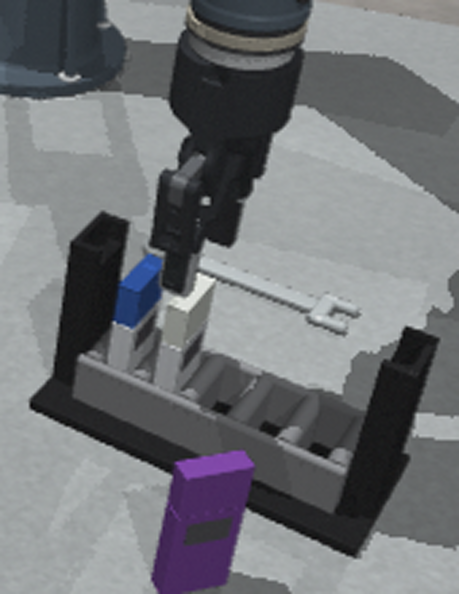

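The jaws straddle white (188,310). Grasping.

```bash
python3 -m creep '{"claw":[6.5,6.5,6.5,6.5,6.5,3.5,3.5,3.5,3.5,3.5,3.5],"dp":[[0.05,-0.1,2],[0.05,-0.1,4],[0.05,-0.1,5.5],[0.05,-0.1,5.6],[0.05,-0.1,5.6],[0.05,-0.1,5.6],[0.05,-0.1,5.6],[0.05,-0.1,5.6],[0.05,-0.1,5.6],[0.05,-0.1,5.6],[0.05,-0.1,5.6]],"roll":[0,0,0,0,0,0,0,0,0,0,0]}' 60
python3 - <<'E'
from h import *
settle(4);go(.5084,.2627,.093,-12.8)
E
python3 -m creep '{"claw":[3.5,3.5,3.5,3.5,3.5,3.5,3.5,3.5],"dp":[[0,0,-1],[0,0,-4],[0,0,-8],[0,0,-12],[0,0,-16],[0,0,-17.5],[0,0,-17.5],[0,0,-17.5]],"roll":[0,0,0,0,0,0,0,0]}' 60
python3 - <<'E'
from h import *
settle(6);go(.5049,-.2134,.265,-10.85)
E
```

```text
t: 44.3
tcp_pos: [0.5094, 0.2629, 0.0944]
tool_rot: [0.782, 0.623, 0.001, 0.0]
force: [-0.4, -0.2, 5.5]
finger_gap: 0.527
t 44.5 pos [0.5094 0.2629 0.0944] head -12.95  -> dp cm [-0.04 -0.09  0.14] roll -0.003 rad (-0.1 deg) F [-0.7  0.6  5. ] gap 4.53
t: 45.3
tcp_pos: [0.5078, 0.2624, 0.2678]
tool_rot: [0.782, 0.623, -0.001, -0.0]
force: [0.2, 0.1, -1.3]
finger_gap: 0.533
t 45.6 pos [0.5081 0.2624 0.2669] head -12.95  -> dp cm [-46.44  10.36   0.23] roll -0.037 rad (-2.1 deg) F [ 0.  -0.2 -1.5] gap 4.54
```

```bash
python3 -m creep '{"claw":[3.5,3.5,3.5,3.5,3.5,3.5,3.5,3.5,3.5,3.5,3.5,3.5],"dp":[[-3,0.6,0],[-7,1.5,0],[-11.5,2.5,0],[-16,3.5,0],[-20.5,4.6,0],[-25,5.6,0],[-29.5,6.6,0],[-34,7.6,0],[-38.5,8.6,0],[-43,9.6,0],[-46,10.3,0],[-46.4,10.4,0]],"roll":[0,0,0,0,0,0,0,0,-0.01,-0.02,-0.03,-0.037]}' 60
python3 - <<'E'
from h import *
settle(5);go(.5049,-.2134,.265,-10.85)
E
```

```text
t: 46.8
tcp_pos: [0.5063, -0.2172, 0.2678]
tool_rot: [0.772, 0.636, -0.0, 0.001]
force: [-0.1, 0.0, -1.5]
finger_gap: 0.533
t 47.0 pos [ 0.5057 -0.2113  0.2679] head -10.76  -> dp cm [-0.22 -0.04  0.29] roll 0.002 rad (0.1 deg) F [ 0.3  0.  -1.8] gap 4.5
```

```bash
python3 -m creep '{"claw":[3.5,3.5,3.5,3.5,3.5,3.5,3.5],"dp":[[-0.2,0,0],[-0.2,0,3],[-0.2,0,6],[-0.2,0,9],[-0.2,0,10.3],[-0.2,0,10.3],[-0.2,0,10.3]],"roll":[0.002,0.002,0.002,0.002,0.002,0.002,0.002]}' 60
python3 - <<'E'
from h import *
settle(10);go(.5049,-.2134,.139,-10.85)
s=snap("scene");save(s,"pics/s14.png",(130,110,300,280),3.5)
E
```

```text
t: 47.75
tcp_pos: [0.5064, -0.2149, 0.1661]
tool_rot: [0.771, 0.637, 0.0, 0.001]
force: [0.3, 0.2, -0.9]
finger_gap: 0.53
t 48.2 pos [ 0.5057 -0.2149  0.1656] head -10.95  -> dp cm [ 0.14 -0.11  2.66] roll -0.002 rad (-0.1 deg) F [ 0.2  0.2 -1.1] gap 4.51
```

View pics/s14.png

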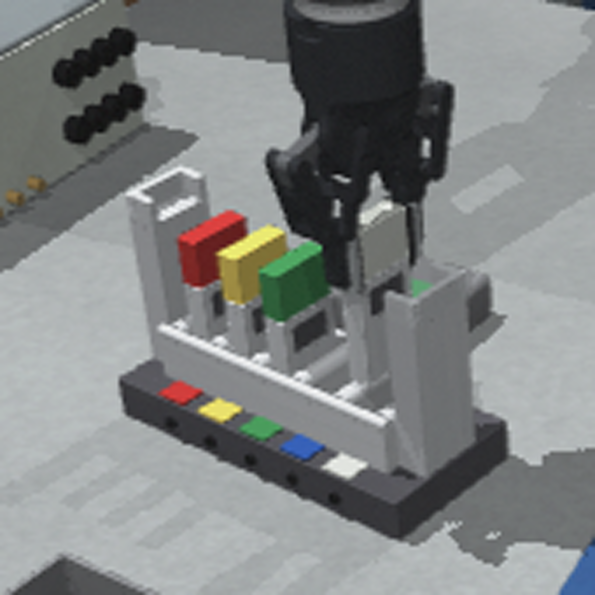

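White is over its slot, next to the right bracket. Inserting with a +1.4 mm correction along the row.

```bash
python3 -m creep '{"claw":[3.5,3.5,3.5,3.5,3.5,3.5,3.5],"dp":[[0.15,-0.05,0.3],[0.15,-0.05,0.8],[0.15,-0.05,1.5],[0.15,-0.05,2],[0.15,-0.05,2.5],[0.15,-0.05,2.7],[0.15,-0.05,2.7]],"roll":[0,0,0,0,0,0,0]}' 60
python3 - <<'E'
from h import *
settle(4);go(.5049,-.2134,.1145,-10.85)
E
```

```text
t: 49.0
tcp_pos: [0.5053, -0.2132, 0.1378]
tool_rot: [0.771, 0.636, -0.0, -0.0]
force: [-0.2, -0.1, -1.2]
finger_gap: 0.534
t 49.2 pos [ 0.5057 -0.2134  0.1385] head -10.94  -> dp cm [-0.01 -0.07  2.4 ] roll -0.002 rad (-0.1 deg) F [ 0.4  0.4 -1.3] gap 4.51
```

```bash
python3 -m creep '{"claw":[3.5,3.5,3.5,3.5,3.5,3.5,3.5],"dp":[[0,0,0.6],[0,0,1.2],[0,0,1.8],[0,0,2.2],[0,0,2.4],[0,0,2.4],[0,0,2.4]],"roll":[0,0,0,0,0,0,0]}' 60
python3 - <<'E'
from h import *
settle(4);go(.5049,-.2134,.1145,-10.85)
E
python3 -m creep '{"claw":[6.5,6.5,6.5,6.5,6.5,6.5,6.5,6.5],"dp":[[0,0,0],[0,0,0],[0,0,0],[0,0,-3],[0,0,-7],[0,0,-11],[0,0,-11],[0,0,-11]],"roll":[0,0,0,0,0,0,0,0]}' 40
python3 - <<'E'
from h import *
settle(6);go(.5003,.2273,.15,-12.8)
s=snap("scene");save(s,"pics/s15.png")
E
```

```text
t: 49.9
tcp_pos: [0.5051, -0.2131, 0.1144]
tool_rot: [0.771, 0.636, -0.0, -0.0]
force: [-1.2, 0.6, 2.6]
finger_gap: 0.533
t 50.1 pos [ 0.5051 -0.213   0.1144] head -10.94  -> dp cm [-0.04 -0.01 -0.01] roll -0.001 rad (-0.1 deg) F [-2.5  0.6  4. ] gap 4.51
t: 50.9
tcp_pos: [0.5059, -0.2136, 0.2253]
tool_rot: [0.771, 0.636, 0.0, 0.001]
force: [-1.0, 0.1, -0.9]
finger_gap: 0.76
t 51.2 pos [ 0.5048 -0.2129  0.2229] head -10.95  -> dp cm [43.12 -8.79  7.36] roll 0.032 rad (1.9 deg) F [ 0.  -0.7  0.6] gap 6.48
```

View pics/s15.png

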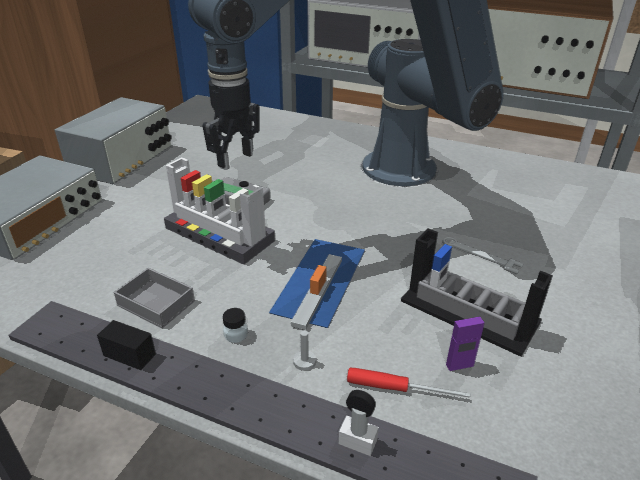

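Red, yellow, green and white are in the rack, and only blue is left in the cage (442,260).

```bash
python3 -m creep '{"claw":[6.5,6.5,6.5,6.5,6.5,6.5,6.5,6.5,6.5,6.5,6.5,6.5],"dp":[[43.1,-8.8,0],[43.1,-8.8,0],[43.1,-8.8,0],[43.1,-8.8,0],[43.1,-8.8,0],[43.1,-8.8,0],[43.1,-8.8,0],[43.1,-8.8,0],[43.1,-8.8,0],[43.1,-8.8,0],[43.1,-8.8,4],[43.1,-8.8,7.5]],"roll":[0.032,0.032,0.032,0.032,0.032,0.032,0.032,0.032,0.032,0.032,0.032,0.032]}' 40
python3 - <<'E'
from h import *
settle(14);go(.5003,.2273,.093,-12.8)
s=snap("scene");save(s,"pics/s16.png",(390,150,560,370),2.7)
E
```

```text
t: 52.45
tcp_pos: [0.5013, 0.2266, 0.1487]
tool_rot: [0.781, 0.624, 0.001, 0.001]
force: [-0.1, -1.6, -0.2]
finger_gap: 0.761
t 53.1 pos [0.5011 0.2266 0.1499] head -12.78  -> dp cm [ 0.04 -0.09  5.69] roll 0.000 rad (0.0 deg) F [-0.1  0.8  0.1] gap 6.46
```

View pics/s16.png

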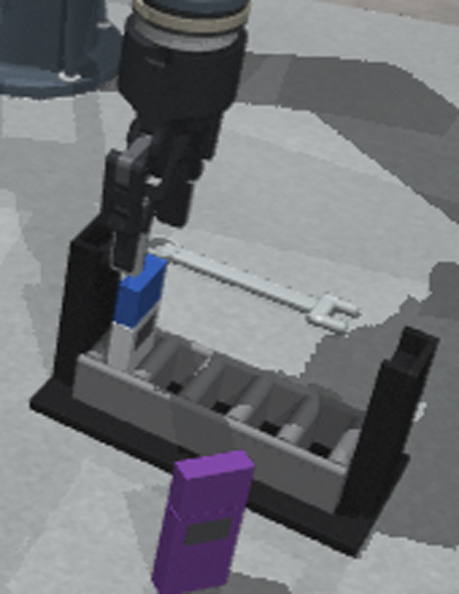

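The jaws straddle blue (142,290). Grasping.

```bash
python3 -m creep '{"claw":[6.5,6.5,6.5,6.5,6.5,3.5,3.5,3.5,3.5,3.5,3.5],"dp":[[0.04,-0.1,2],[0.04,-0.1,4],[0.04,-0.1,5.5],[0.04,-0.1,5.6],[0.04,-0.1,5.6],[0.04,-0.1,5.6],[0.04,-0.1,5.6],[0.04,-0.1,5.6],[0.04,-0.1,5.6],[0.04,-0.1,5.6],[0.04,-0.1,5.6]],"roll":[0,0,0,0,0,0,0,0,0,0,0]}' 60
python3 - <<'E'
from h import *
settle(4);go(.5003,.2273,.093,-12.8)
E
python3 -m creep '{"claw":[3.5,3.5,3.5,3.5,3.5,3.5,3.5,3.5],"dp":[[0,0,-1],[0,0,-4],[0,0,-8],[0,0,-12],[0,0,-16],[0,0,-17.5],[0,0,-17.5],[0,0,-17.5]],"roll":[0,0,0,0,0,0,0,0]}' 60
python3 - <<'E'
from h import *
settle(6);go(.4981,-.2487,.265,-10.85)
E
```

```text
t: 54.3
tcp_pos: [0.5008, 0.2274, 0.0943]
tool_rot: [0.781, 0.624, 0.001, 0.001]
force: [0.8, -0.1, 4.8]
finger_gap: 0.534
t 54.5 pos [0.5008 0.2274 0.0943] head -12.78  -> dp cm [-0.02 -0.05  0.13] roll 0.000 rad (0.0 deg) F [-0.8 -0.1  4.9] gap 4.5
t: 55.3
tcp_pos: [0.499, 0.227, 0.2678]
tool_rot: [0.781, 0.624, -0.001, -0.0]
force: [-0.8, -0.6, -1.8]
finger_gap: 0.531
t 55.6 pos [0.4994 0.227  0.267 ] head -12.78  -> dp cm [-46.42  10.4    0.23] roll -0.034 rad (-1.9 deg) F [-0.1  0.4 -1.7] gap 4.57
```

```bash
python3 -m creep '{"claw":[3.5,3.5,3.5,3.5,3.5,3.5,3.5,3.5,3.5,3.5,3.5,3.5],"dp":[[-3,0.6,0],[-7,1.5,0],[-11.5,2.5,0],[-16,3.5,0],[-20.5,4.6,0],[-25,5.6,0],[-29.5,6.6,0],[-34,7.6,0],[-38.5,8.6,0],[-43,9.6,0],[-46,10.3,0],[-46.4,10.4,0]],"roll":[0,0,0,0,0,0,0,0,-0.01,-0.02,-0.03,-0.034]}' 60
python3 - <<'E'
from h import *
settle(8);go(.4981,-.2487,.265,-10.85)
E
```

```text
t: 56.8
tcp_pos: [0.499, -0.2528, 0.2677]
tool_rot: [0.772, 0.636, -0.0, 0.001]
force: [1.1, 0.2, -0.8]
finger_gap: 0.533
t 57.2 pos [ 0.4988 -0.2468  0.2683] head -10.72  -> dp cm [-0.2  -0.04  0.33] roll 0.002 rad (0.1 deg) F [ 0.2 -0.1 -1.1] gap 4.52
```

```bash
python3 -m creep '{"claw":[3.5,3.5,3.5,3.5,3.5,3.5,3.5],"dp":[[-0.1,-0.05,0],[-0.1,-0.05,3],[-0.1,-0.05,6],[-0.1,-0.05,9],[-0.1,-0.05,10.3],[-0.1,-0.05,10.3],[-0.1,-0.05,10.3]],"roll":[0,0,0,0,0,0,0]}' 60
python3 - <<'E'
from h import *
settle(10);go(.4981,-.2487,.139,-10.85)
s=snap("scene");save(s,"pics/s17.png",(130,110,300,280),3.5)
E
```

```text
t: 57.9
tcp_pos: [0.4988, -0.2495, 0.1661]
tool_rot: [0.771, 0.637, 0.0, 0.001]
force: [0.8, -0.3, -0.7]
finger_gap: 0.529
t 58.4 pos [ 0.4982 -0.2493  0.1656] head -10.83  -> dp cm [ 0.05 -0.02  2.66] roll 0.000 rad (0.0 deg) F [-0.4  1.  -1.9] gap 4.52
```

View pics/s17.png

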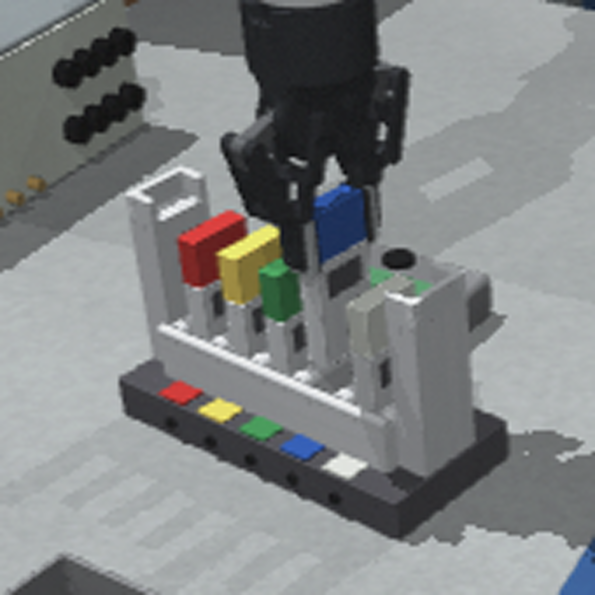

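Blue is over the last free slot. Inserting.

```bash
python3 -m creep '{"claw":[3.5,3.5,3.5,3.5,3.5,3.5,3.5],"dp":[[0.04,0,0.3],[0.04,0,0.8],[0.04,0,1.5],[0.04,0,2],[0.04,0,2.5],[0.04,0,2.7],[0.04,0,2.7]],"roll":[0,0,0,0,0,0,0]}' 60
python3 - <<'E'
from h import *
settle(4);go(.4981,-.2487,.1145,-10.85)
E
```

```text
t: 59.15
tcp_pos: [0.498, -0.2487, 0.1378]
tool_rot: [0.771, 0.637, -0.0, -0.0]
force: [-0.2, 0.3, -1.9]
finger_gap: 0.534
t 59.4 pos [ 0.4984 -0.2489  0.1386] head -10.83  -> dp cm [ 0.02 -0.03  2.41] roll 0.000 rad (0.0 deg) F [-1.  -0.1 -1.7] gap 4.54
```

```bash
python3 -m creep '{"claw":[3.5,3.5,3.5,3.5,3.5,3.5,3.5],"dp":[[0,0,0.6],[0,0,1.2],[0,0,1.8],[0,0,2.2],[0,0,2.4],[0,0,2.4],[0,0,2.4]],"roll":[0,0,0,0,0,0,0]}' 60
python3 - <<'E'
from h import *
settle(4);go(.4981,-.2487,.1145,-10.85)
E
python3 -m creep '{"claw":[6.5,6.5,6.5,6.5,6.5,6.5,6.5,6.5],"dp":[[0,0,0],[0,0,0],[0,0,0],[0,0,-3],[0,0,-7],[0,0,-11],[0,0,-11],[0,0,-11]],"roll":[0,0,0,0,0,0,0,0]}' 40
python3 - <<'E'
from h import *
settle(6)
for n in("top","scene"):
    s=snap(n);save(s,f"pics/{n}18.png"); P=cloud(s);hsv=cv2.cvtColor(np.ascontiguousarray(s["image"]),cv2.COLOR_RGB2HSV);H,S,V=[hsv[...,i].astype(int) for i in range(3)]
    reg=(abs(P[...,0]-.55)<.22)&(abs(P[...,1])<.15)
    b=P[reg&(P[...,2]>.011)&(P[...,2]<.021)&(S<60)&(V>110)]; print("bar",len(b),b[:,2].mean(),rect(b))
    Q=P[reg&(H>4)&(H<18)&(S>140)&(P[...,2]>.02)&(P[...,2]<.07)];t=Q[Q[:,2]>.048];print("handle",len(Q),t[:,2].mean(),rect(t))
    mat=P[(H>100)&(H<118)&(S>130)&(P[...,2]<.010)&(P[...,2]>-.01)&reg]; print("mat",rect(mat))
E
```

```text
t: 60.05
tcp_pos: [0.498, -0.2487, 0.1144]
tool_rot: [0.771, 0.637, -0.0, -0.0]
force: [-0.3, 0.3, 1.2]
finger_gap: 0.531
t 60.2 pos [ 0.498  -0.2487  0.1143] head -10.82  -> dp cm [-0.    0.01 -0.02] roll 0.000 rad (0.0 deg) F [-1.2  0.4  1.7] gap 4.53
t: 61.05
tcp_pos: [0.4986, -0.2491, 0.2254]
tool_rot: [0.771, 0.637, 0.0, 0.001]
force: [-0.6, 0.4, -0.9]
finger_gap: 0.761
bar 757 0.015783985650079782 (array([618. ,  -2.7]), array([177. , 284.8]), 84.68)
handle 127 0.052379749007696624 (array([584.6,   7.3]), array([46.9, 16.6]), 4.68)
mat (array([544.5,  -5.1]), array([256. , 117.3]), 4.06)
bar 763 0.015592937282606816 (array([622.4, -24.8]), array([293.5, 156.3]), 0.71)
handle 304 0.05120006410802112 (array([588.,   8.]), array([50.7, 18.8]), 2.36)
mat (array([547.3,  -4.9]), array([262.1, 119. ]), 4.01)
```

View pics/top18.png

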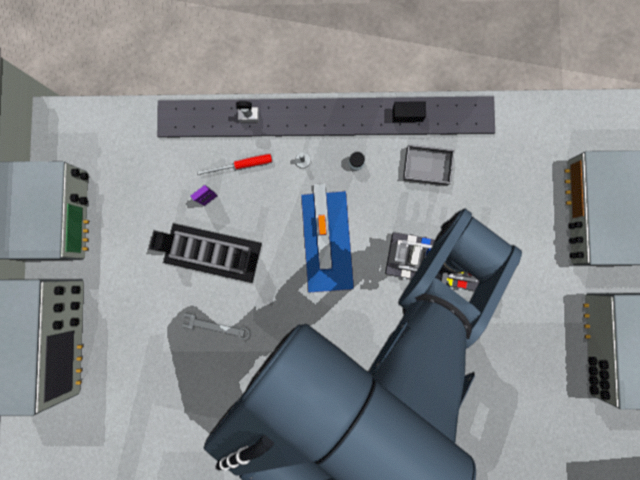

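View pics/scene18.png

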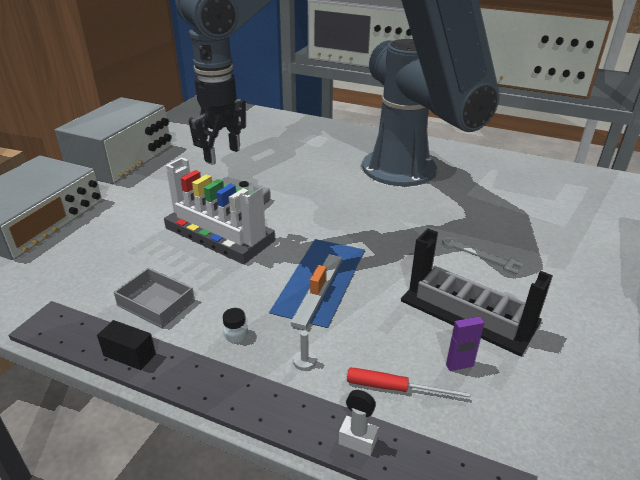

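The bar was knocked about 4 cm in +x and now overhangs the mat end near the post. All five modules stand in the rack. I'll refine the bar pose.

```bash
python3 - <<'E'
from h import *
for n in("top","scene"):
    s=snap(n); P=cloud(s);hsv=cv2.cvtColor(np.ascontiguousarray(s["image"]),cv2.COLOR_RGB2HSV);H,S,V=[hsv[...,i].astype(int) for i in range(3)]
    if n=="top": print("post",px2w(s,304,161))
    reg=(abs(P[...,0]-.585)<.135)&(abs(P[...,1]-.008)<.033)
    b=P[reg&(P[...,2]>.012)&(P[...,2]<.021)&(S<60)&(V>110)]
    nn=b; print("bar",len(b),rect(b))
    q=b[:,:2]-b[:,:2].mean(0); print(np.degrees(np.arctan(np.linalg.svd(q,full_matrices=False)[2][0][1]/np.linalg.svd(q,full_matrices=False)[2][0][0])),b.mean(0))
go(.586,.0075,.2228,-85.9)
E
```

```text
post [0.75810112 0.05475846 0.00630362]
bar 710 (array([586.1,   7.6]), array([221.3,  29.8]), 4.12)
4.135478095613715 [0.5852727  0.00730572 0.01580617]
bar 715 (array([587.7,   7.7]), array([224.8,  31.3]), 3.67)
4.089322125509903 [0.6157781  0.01004788 0.01545506]
t 61.5 pos [ 0.498  -0.2487  0.2237] head -10.83  -> dp cm [26.82  3.83  0.1 ] roll 1.310 rad (75.1 deg) F [-0.1 -0.2 -0.4] gap 6.5
```

```bash
python3 -m creep '{"claw":[5,5,5,5,5,5,5,5,5,5,5,5],"dp":[[26.8,3.9,-1],[26.8,3.9,-1],[26.8,3.9,-1],[26.8,3.9,-1],[26.8,3.9,-1],[26.8,3.9,-1],[26.8,3.9,-1],[26.8,3.9,-1],[26.8,3.9,-1],[26.8,3.9,-1],[26.8,3.9,-1],[26.8,3.9,-1]],"roll":[1.31,1.31,1.31,1.31,1.31,1.31,1.31,1.31,1.31,1.31,1.31,1.31]}' 40
python3 - <<'E'
from h import *
settle(8);go(.5865,.0075,.10,-85.9)
E
```

```text
t: 62.75
tcp_pos: [0.5868, 0.007, 0.2343]
tool_rot: [0.999, 0.037, -0.0, -0.0]
force: [0.0, -0.2, 0.0]
finger_gap: 0.586
t 63.1 pos [0.5868 0.007  0.2343] head -85.88  -> dp cm [-0.03 -0.05 13.43] roll 0.000 rad (0.0 deg) F [ 0.5  0.3 -0.8] gap 4.98
```

```bash
python3 -m creep '{"claw":[5,5,5,5,5,5,5],"dp":[[0,0,4],[0,0,8],[0,0,12],[0,0,14],[0,0,14],[0,0,14],[0,0,14]],"roll":[0,0,0,0,0,0,0]}' 40
python3 - <<'E'
from h import *
settle(10);go(.5865,.0075,.042,-85.9)
s=snap("scene");save(s,"pics/s19.png",(240,150,400,350),3)
E
```

```text
t: 63.85
tcp_pos: [0.5882, 0.0069, 0.0959]
tool_rot: [0.999, 0.036, 0.002, 0.0]
force: [-0.2, -0.2, 0.2]
finger_gap: 0.586
t 64.3 pos [0.5869 0.0071 0.0945] head -85.89  -> dp cm [-0.04 -0.04  5.25] roll 0.000 rad (0.0 deg) F [-0.2  0.1  0.7] gap 4.97
```

View pics/s19.png

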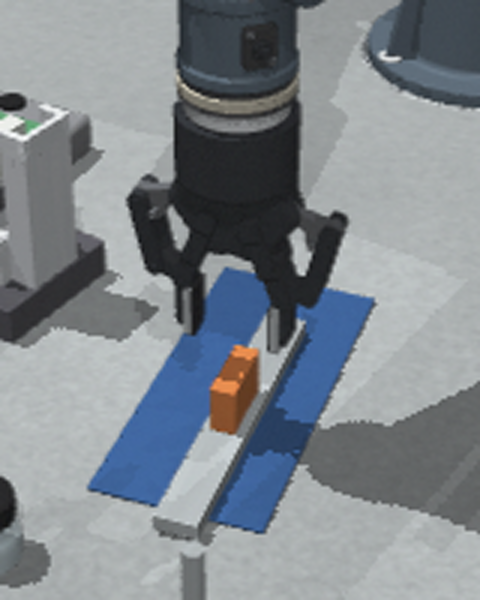

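The jaws straddle the handle (235,390). I'll lower and pinch.

```bash
python3 -m creep '{"claw":[5,5,5,5,5,1,1,1,1,1,1,1],"dp":[[0,0,2],[0,0,4],[0,0,5.1],[0,0,5.1],[0,0,5.1],[0,0,5.1],[0,0,5.1],[0,0,5.1],[0,0,5.1],[0,0,5.1],[0,0,5.1],[0,0,5.1]],"roll":[0,0,0,0,0,0,0,0,0,0,0,0]}' 60
python3 - <<'E'
from h import *
settle(6);go(.5865,.0075,.27,-85.9)
E
python3 -m creep '{"claw":[1,1,1,1,1,1,1,1,1,1],"dp":[[0,0,-1],[0,0,-3],[0,0,-6],[0,0,-10],[0,0,-14],[0,0,-18],[0,0,-22],[0,0,-23],[0,0,-23],[0,0,-23]],"roll":[0,0,0,0,0,0,0,0,0,0]}' 60
python3 - <<'E'
from h import *
settle(8);go(.4913,-.2841,.27,-10.85)
s=snap("scene");save(s,"pics/s20.png")
E
```

```text
t: 65.6
tcp_pos: [0.5875, 0.0068, 0.0443]
tool_rot: [0.999, 0.036, 0.001, 0.0]
force: [-0.3, -1.3, 5.8]
finger_gap: 0.199
t 65.9 pos [0.5875 0.0068 0.0443] head -85.88  -> dp cm [ -0.06  -0.06 -22.57] roll 0.000 rad (0.0 deg) F [-0.4 -0.9  6.9] gap 1.73
t: 66.9
tcp_pos: [0.585, 0.0075, 0.2708]
tool_rot: [0.999, 0.036, -0.003, -0.001]
force: [-0.3, 0.6, -5.7]
finger_gap: 0.203
t 67.3 pos [0.5866 0.0071 0.2725] head -85.89  -> dp cm [-11.6   28.36   0.25] roll -1.310 rad (-75.0 deg) F [-0.5  0.  -4.9] gap 1.72
```

View pics/s20.png

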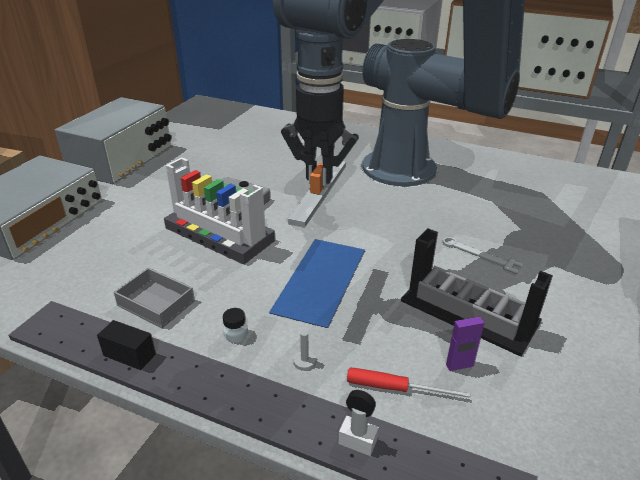

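The bar is held level. I'll carry it over the rack.

```bash
python3 -m creep '{"claw":[1,1,1,1,1,1,1,1,1,1,1,1],"dp":[[-1,2.5,0],[-2,5,0],[-3,8,0],[-4.2,11,0],[-5.4,14,0],[-6.6,17,0],[-7.8,20,0],[-9,23,0],[-10.2,25.5,0],[-11,27.5,0],[-11.5,28.4,0],[-11.5,28.4,0]],"roll":[-0.12,-0.24,-0.36,-0.48,-0.6,-0.72,-0.84,-0.96,-1.08,-1.2,-1.28,-1.31]}' 60
python3 - <<'E'
from h import *
settle(12);go(.4915,-.2831,.19,-10.85)
E
```

```text
t: 68.55
tcp_pos: [0.4919, -0.2865, 0.2734]
tool_rot: [0.771, 0.637, -0.0, 0.0]
force: [0.5, 0.9, -5.4]
finger_gap: 0.198
t 69.2 pos [ 0.4926 -0.2842  0.2734] head -10.81  -> dp cm [ 0.09 -0.13  8.34] roll 0.001 rad (0.0 deg) F [-0.1  0.8 -4.4] gap 1.69
```

```bash
python3 -m creep '{"claw":[1,1,1,1,1,1,1],"dp":[[0.1,-0.1,2],[0.1,-0.1,4],[0.1,-0.1,6],[0.1,-0.1,6.8],[0.1,-0.1,6.8],[0.1,-0.1,6.8],[0.1,-0.1,6.8]],"roll":[0,0,0,0,0,0,0]}' 60
python3 - <<'E'
from h import *
settle(12);go(.4915,-.2831,.178,-10.85)
s=snap("scene");save(s,"pics/s21.png",(130,110,300,280),3.5)
s2=snap("top");save(s2,"pics/t21.png",(370,190,520,310),5)
for n,s in(("scene",s),("top",s2)):
    Q=rf(cloud(s).reshape(-1,3)); hsv=cv2.cvtColor(np.ascontiguousarray(s["image"]),cv2.COLOR_RGB2HSV).reshape(-1,3)
    m=(abs(Q[:,0])<.03)&(abs(Q[:,1])<.13)&(Q[:,2]>.168)&(Q[:,2]<.186)&(hsv[:,2]>90)&(hsv[:,1]<70)
    q=Q[m]; print(n,len(q)); 
    if len(q): print(np.percentile(q,[1,50,99],axis=0).round(4).tolist(),rect(q))
E
```

```text
t: 69.85
tcp_pos: [0.4925, -0.2839, 0.2065]
tool_rot: [0.771, 0.637, 0.0, 0.001]
force: [0.0, 0.5, -4.9]
finger_gap: 0.199
t 70.5 pos [ 0.4917 -0.2832  0.2053] head -10.83  -> dp cm [ 0.01 -0.02  2.73] roll 0.000 rad (0.0 deg) F [-0.6 -0.1 -5.4] gap 1.68
scene 835
[[-0.0136, -0.1083, 0.1682], [0.0095, 0.0265, 0.176], [0.0185, 0.1121, 0.1792]] (array([1.7, 0.8]), array([ 35.8, 224.2]), 0.48)
top 535
[[-0.0148, 0.0207, 0.1709], [-0.0001, 0.0667, 0.1764], [0.0147, 0.1109, 0.1809]] (array([ 0.2, 62.7]), array([30.1, 97.8]), 0.16)
```

View pics/s21.png

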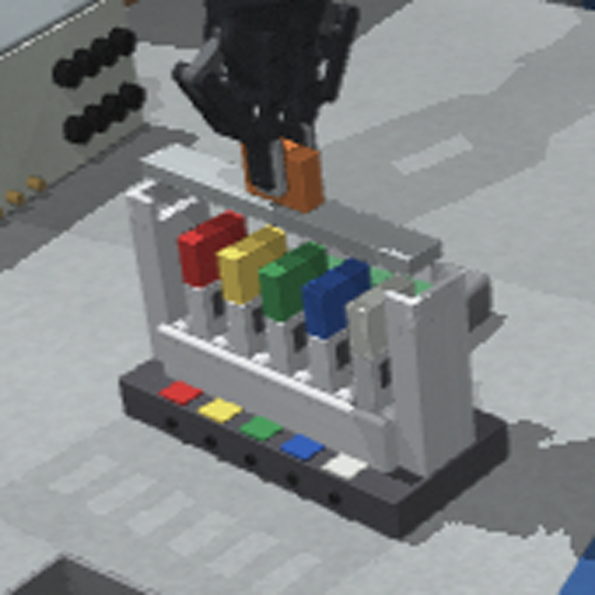

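View pics/t21.png

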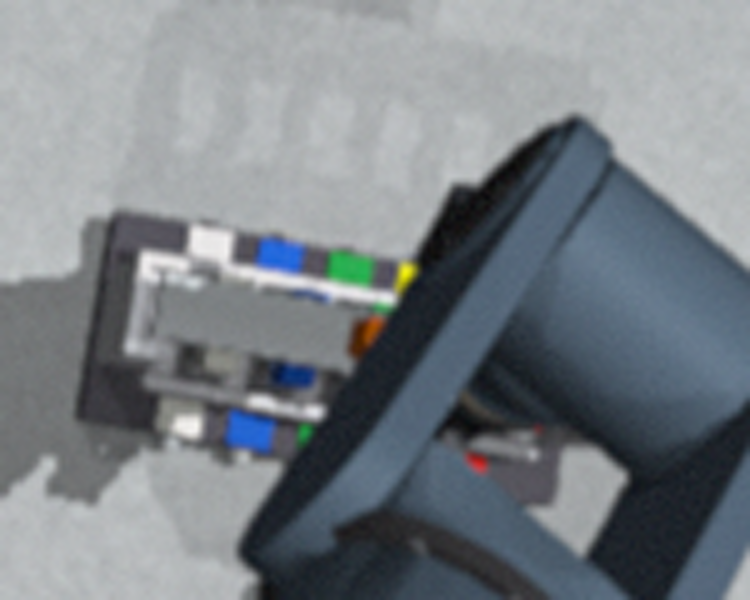

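Both cameras put the bar within about 1 mm of the rack seat's centre and parallel to it. Lowering slowly.

```bash
python3 -m creep '{"claw":[1,1,1,1,1,1,1],"dp":[[0,0,0.4],[0,0,0.8],[0,0,1.2],[0,0,1.6],[0,0,2],[0,0,2],[0,0,2]],"roll":[0,0,0,0,0,0,0]}' 60
python3 - <<'E'
from h import *
settle(6);go(.4915,-.2831,.178,-10.85)
E
```

```text
t: 71.25
tcp_pos: [0.4917, -0.2832, 0.1851]
tool_rot: [0.771, 0.637, -0.0, -0.0]
force: [-0.4, -0.1, -5.2]
finger_gap: 0.2
t 71.5 pos [ 0.4918 -0.2833  0.1855] head -10.83  -> dp cm [ 0.02 -0.04  0.75] roll 0.000 rad (0.0 deg) F [ 0.8  0.7 -5.8] gap 1.72
```

```bash
python3 -m creep '{"claw":[1,1,1,1,1,1],"dp":[[0,0,0.3],[0,0,0.6],[0,0,0.75],[0,0,0.75],[0,0,0.75],[0,0,0.75]],"roll":[0,0,0,0,0,0]}' 60
python3 - <<'E'
from h import *
settle(6);go(.4915,-.2831,.178,-10.85)
E
```

```text
t: 72.15
tcp_pos: [0.4917, -0.2832, 0.1783]
tool_rot: [0.771, 0.637, -0.0, 0.0]
force: [-2.5, 1.2, 2.4]
finger_gap: 0.198
t 72.5 pos [ 0.4917 -0.2832  0.1783] head -10.83  -> dp cm [ 0.01 -0.02  0.03] roll 0.000 rad (0.0 deg) F [-2.3  0.7  5.2] gap 1.71
```

Contact came at the expected seat height. I'll release, retreat upward and check.

```bash
python3 -m creep '{"claw":[4.5,4.5,4.5,4.5,4.5,4.5,4.5,4.5,4.5],"dp":[[0,0,0],[0,0,0],[0,0,0],[0,0,0],[0,0,-2],[0,0,-5],[0,0,-9],[0,0,-12],[0,0,-12]],"roll":[0,0,0,0,0,0,0,0,0]}' 40
python3 -m creep '{"claw":[4.5,4.5,4.5,4.5,4.5,4.5,4.5,4.5,4.5],"dp":[[5,0,0],[10,0,0],[15,0,0],[20,0,0],[25,0,0],[30,0,0],[35,0,0],[40,0,0],[40,0,0]],"roll":[0,0,0,0,0,0,0,0,0]}' 40
python3 - <<'E'
from h import *
settle(6);go(.5,0,.3)
for n in("top","scene"):
    s=snap(n);save(s,f"pics/{n}22.png",(360,200,520,300) if n=="top" else (130,110,300,280),4.8 if n=="top" else 3.5)
    save(s,f"pics/{n}22full.png")
    P=cloud(s);Q=rf(P.reshape(-1,3)); hsv=cv2.cvtColor(np.ascontiguousarray(s["image"]),cv2.COLOR_RGB2HSV).reshape(-1,3)
    m=(abs(Q[:,0])<.0155)&(abs(Q[:,1])<.111)&(Q[:,2]>.142)&(Q[:,2]<.158)&(hsv[:,1]<70)
    q=Q[m]
    for lo,hi in((-.111,-.05),(.05,.111)):
        w=q[(q[:,1]>lo)&(q[:,1]<hi)];print(n,len(w),"z",np.median(w[:,2]).round(4))
    o=Q[(hsv[:,0]>4)&(hsv[:,0]<18)&(hsv[:,1]>140)&(abs(Q[:,1])<.06)&(abs(Q[:,0])<.04)&(Q[:,2]>.182)];print("handle top",rect(o),o[:,2].mean())
    for k,mm in chips(s,P,(.35,.65,-.5,-.1),(.1,.142)).items():
        if mm.sum()>5: w=rf(P[mm]);print(k,len(w),np.median(w,0).round(4),w[:,2].max().round(4))
E
```

```text
t: 73.35
tcp_pos: [0.494, -0.2852, 0.3028]
tool_rot: [0.771, 0.637, 0.001, 0.006]
force: [0.2, -0.1, -0.5]
finger_gap: 0.528
t: 74.25
tcp_pos: [0.5668, 0.1155, 0.2968]
tool_rot: [0.768, 0.64, 0.001, -0.001]
force: [-1.1, 0.3, -0.4]
finger_gap: 0.524
t 74.5 pos [0.5667 0.108  0.2975] head -10.96  -> dp cm [-11.87  -4.49  -0.24] roll 0.000 rad (0.0 deg) F [-0.5 -0.6 -0.2] gap 4.5
top 346 z 0.1494
top 343 z 0.1496
handle top (array([-0.8,  1.3]), array([16. , 48.5]), 0.16) 0.1856759409466791
red 38 [-0.0192 -0.0701  0.1334] 0.1361
yellow 38 [-0.0196 -0.0335  0.134 ] 0.1392
green 32 [-0.0191  0.0008  0.1338] 0.1376
blue 37 [-0.0188  0.0384  0.1341] 0.1406
white 29 [0.0175 0.0717 0.1352] 0.1414
scene 181 z 0.1495
scene 207 z 0.1497
handle top (array([3. , 2.2]), array([18.5, 50. ]), 1.21) 0.18512822602422027
red 137 [ 0.0202 -0.0657  0.1215] 0.1364
green 152 [0.0201 0.006  0.1202] 0.1365
blue 166 [0.0202 0.0418 0.1206] 0.1372
white 17 [0.02   0.0722 0.1352] 0.1363
```

View pics/scene22.png

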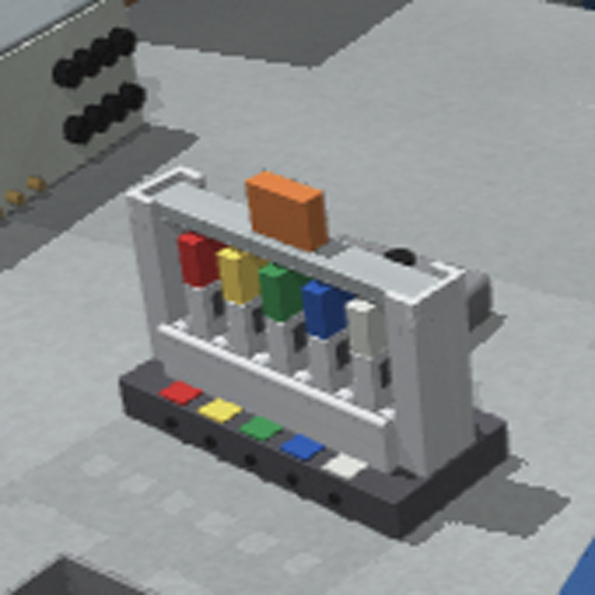

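View pics/top22.png

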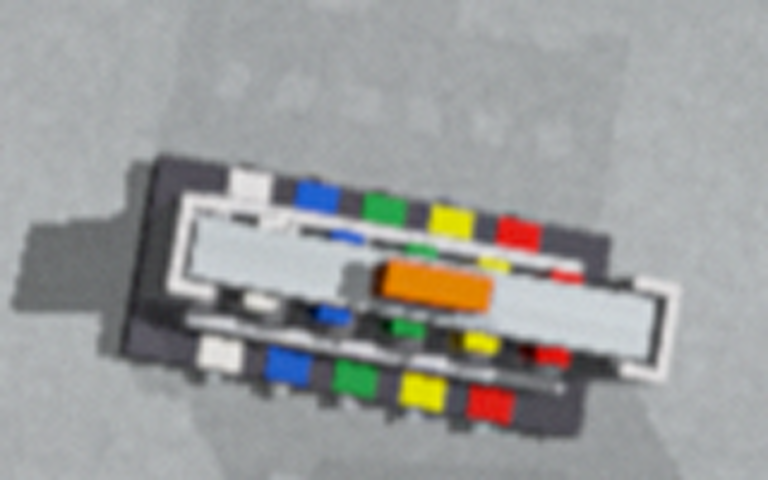

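View pics/scene22full.png

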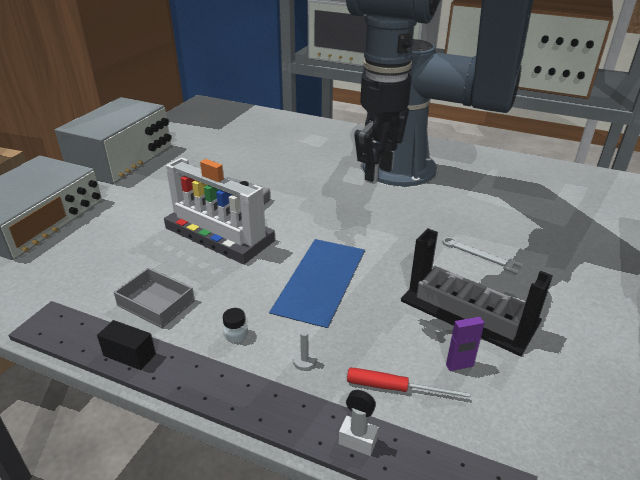

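The bar lies in both rack brackets (top at 0.1495 m at each end, expected 0.150) with the handle up. All module tops are at about 0.135 m beside chips of their own colour. The bystanders haven't moved and the gripper is clear, so I'll hand in.

```bash
python3 - <<'E'
from h import *
settle(4); print(np.abs(manip.sense()["qd"]).max()); print(workorder.sign_off())
E
```

```text
0.006352446952162114
the job is handed in; nothing more can be done
None
```

The job is done and handed in at about 75 s of the 210 s allowed. I took the bar out of the cage and laid it flat on the mat, handle up. Then I moved all five modules (green, red, yellow, white, blue) into the rack slots of their own colours. Last, I laid the bar, handle up, into the rack brackets.

While I was moving the modules, the bar was knocked about 4 cm along the mat and overhung its end. I measured its new position before picking it up and did not put it back on the mat first.

- **Bar:** its top reads 0.1494–0.1497 m at both ends, against 0.150 m expected, so it is level and in both brackets.
- **Modules:** the tops I could measure from above are at about 0.135 m, as expected when fully home. Each stands beside chips of its own colour. Each lowering ended in light floor contact at the expected height.
- **Forces:** the wrist readings between moves stayed under 10 N.
- **Other things on the bench:** the final picture shows no sign that the bystanders or the purple look-alike have moved.
- **Disagreement:** the two cameras differ by 2–4 mm in position, slightly more than the stated calibration. This did not affect any of the fits.

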